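# Put the plug gauge away in its covered dish

## Task

Put the hosel plug gauge away clean. First clear every piece of flash off the bench mat into the scrap bin; only then open the covered dish: raise its lid by the tab, edge first, with the opposite edge still resting on the dish, then lift it only just clear, keep it low and set it down rim-down on the mat beside the dish. Pick the plug gauge out of the crate, lay it flat in the middle of the dish and put the lid back, centred and fully seated; leave the other stock in the crate, and the dish and the club head where they are.

Things in the scene. Friction and masses are not known exactly. Their poses are not given: they have to be found in the camera images.
- mat: thin black rubber bench mat, 400 (x) x 600 (y) x 3 mm, its top 3 mm above the bench; origin at the centre of its underside. It carries the dish, the flash and the club head. Fixed.
- dish: shallow round aluminium dish, 136 mm outside diameter, 24 mm high, wall 3 mm, floor 4 mm thick, 130 mm inside diameter; stands loose on the mat (700 g); origin at the centre of its underside.
- lid_mid (a point): clear plastic lid of the dish, 120 g: a flat 3 mm top with a skirt all round, 150 mm outside and 144 mm inside diameter, 14 mm high overall without the tab (4 mm play all round the dish). Point at the centre of the skirt's lower edge; z points up through the top; its x axis points AWAY from the tab. When the lid is seated, this point is 13 mm above the dish's underside.
- lid_tab (a point): middle of the upright black lift tab on the lid's top near the rim, rigid with the lid: 8 mm thick (along the lid's x, the radial direction), 26 mm wide, 26 mm high, from 14 to 40 mm above the skirt's lower edge; centred 62 mm from the lid's axis on its -x side. Room for a finger on both its flat faces.
- lid_near (a point): lower edge of the lid's skirt under the tab, 75 mm from lid_mid
- lid_far (a point): lower edge of the lid's skirt opposite the tab, 75 mm from lid_mid
- gauge_mid (a point): hosel plug gauge: a six-sided aluminium handle 60 mm long and 14 mm across flats, with a thinner round steel pin 9.4 mm thick at each end (22 mm long at +x, 14 mm at -x), 96 mm over all, 60 g. Point at the middle of the handle, 7 mm up; its x axis runs along the gauge. Lies in the crate among other stock.
- crate: grey open plastic crate, 240 (x) x 160 (y) x 50 mm high, walls and floor 5 mm; origin at the centre of its underside. Fixed.
- scrap_bin: blue open plastic scrap bin, 200 (x) x 160 (y) x 80 mm high, walls and floor 5 mm; origin at the centre of its underside. Fixed.
- stub_mid (a point): round steel shaft stub in the crate, 13 mm thick, 105 mm long along x; point at its middle. Stays in the crate.
- stub2_mid (a point): a second round steel shaft stub in the crate, the same size as the first. Stays in the crate.
- square_bar_mid (a point): square steel bar in the crate, 12 x 12 x 100 mm, long along x; point at its middle. Stays in the crate.
- flat_bar_mid (a point): flat dark steel bar in the crate, 20 x 8 x 90 mm, long along x; point at its middle. Stays in the crate.
- iron_head: steel golf iron head lying face up on the mat, about 65 mm across, 110 mm from toe to hosel end, 18 mm high; origin near the middle of its underside. Not to be moved.
- flash1_mid (a point): bent chunk of grey steel forging flash, about 66 mm long, 18 mm high: a straight bar 22 mm wide and 46 mm long along this point's x axis, then a short 18 mm wide piece bent 26 degrees sideways at its +x end. Point at the middle of the straight bar, half-way up (9 mm); grip the bar across its 22 mm width. 160 g. May be absent (None).
- flash2_mid (a point): bent chunk of grey steel forging flash, about 72 mm long, 18 mm high: a straight bar 22 mm wide and 52 mm long along this point's x axis, then a short 18 mm wide piece bent 23 degrees sideways at its +x end. Point at the middle of the straight bar, half-way up (9 mm); grip the bar across its 22 mm width. 160 g. May be absent (None).
- flash3_mid (a point): bent chunk of grey steel forging flash, about 62 mm long, 18 mm high: a straight bar 22 mm wide and 42 mm long along this point's x axis, then a short 18 mm wide piece bent 32 degrees sideways at its +x end. Point at the middle of the straight bar, half-way up (9 mm); grip the bar across its 22 mm width. 160 g. May be absent (None).
- flash4_mid (a point): bent chunk of grey steel forging flash, about 70 mm long, 18 mm high: a straight bar 22 mm wide and 50 mm long along this point's x axis, then a short 18 mm wide piece bent 20 degrees sideways at its +x end. Point at the middle of the straight bar, half-way up (9 mm); grip the bar across its 22 mm width. 160 g. May be absent (None).
- flash5_mid (a point): bent chunk of grey steel forging flash, about 67 mm long, 18 mm high: a straight bar 22 mm wide and 48 mm long along this point's x axis, then a short 18 mm wide piece bent 29 degrees sideways at its +x end. Point at the middle of the straight bar, half-way up (9 mm); grip the bar across its 22 mm width. 160 g. May be absent (None).

How it is judged:
By the outcome, as a careful person would: the job done as asked, in the order asked, and still so for the second after the job is handed in, with the robot touching nothing.
Of flash1, flash2, flash3, flash4, flash5 only 3 to 5 are there at a start; the rules pass over those that are not, and their reading is None.
At some moment in a run one of flash1, flash2, flash3, flash4, flash5 may be knocked a few centimetres aside while the robot is not near it.
Once in a run the grip may slacken for a moment while it holds something.
It also fails if it takes over 210 s, if anything falls off the work surface, if the arm or the gripper's body presses on something with over 40 N, if the wrist force passes 120 N, or if a joint passes its speed limit or range.

## Robot

A 6-joint arm with a two-finger parallel gripper is mounted at the origin on the work surface. World frame = base frame: x ahead of the robot, y to its left, z up, the work surface at z = 0. Lengths are in m, angles in rad, forces in N, time in s.
With the tool pointing down it reaches from about 0.275 to 0.85 m from the base axis. Payload 5.2 kg.
Tool frame: the origin (TCP) lies on the front face of the gripper's body, between the roots of the fingers; the fingertips stand 73 mm ahead of it and the grasp point (between the pads) lies 54 mm ahead of it (tips_ahead is the distance from the TCP to the fingertips, in m); z points along the fingers, x is the direction in which the jaws open and shut, and the axes are right-handed (so a half turn about z gives the same grasp; the last joint's range is limited). The gripper opens to 85 mm and grips with 20 to 120 N. Pads are 22 mm wide; open, the fingers measure 114 mm over their backs; the gripper's body (76 mm by 85 mm) begins 54 mm behind the grasp point. The pads swing forward as they close: fully open they stand 13 mm farther back than shut.
Start: joints at [1.001, 0.259, 1.535, -0, 1.348, -0.203], TCP at [0.197, 0.513, 0.304] pointing down, gripper open.
Joint ranges: [-3.14, 3.14], [-0.91, 2.08], [0.19, 2.58], [-1.22, 4.36], [0.22, 2.71], [-3.12, 3.12]. Speed limits (rad/s): [2.57, 2.57, 3.14, 3.14, 3.14, 3.14].

## Interface

Orientations are given as [roll, pitch, yaw] about the fixed x, y, z axes, in that order (R = Rz(yaw) Ry(pitch) Rx(roll)).
In Python, from rig import * gives the robot as it stands. The module is installed in compiled form; this text tells all that it offers.
- The arm moves only by the tool carry_out, never from a script. Its argument "plan" is a list of rows, each an object of numbers: "x", "y", "z": the shift along the tool's x, y, z in m; "roll": the turn about the tool's z in degrees. A call has 1 to 10 rows; each row shifts and turns the commanded pose from where the row before left it, along the tool's axes as they then stand; what a row does not reach is not made up. A row lasts 1/8 s, in which the tool goes at most 62.5 mm and 10.7 degrees, less where a joint would pass 70% of its speed; a pose out of reach is approached as far as the arm can. A call is refused whole if a number of a shift passes 0.0625 or a number of a turn 10.7, either way. A call with a gripper value outside its range is refused whole. "gripper" is the closure, from 0 (fully open) to 1 (shut), set as the call begins (left out, the last holds). The fingers move at their own pace and stop on an object; the grip force is fixed at half the most. Time passes only in rows, so rows that do not move let the fingers close. It gives the time, the measured TCP pose, the force and the opening at its end, in the units of the state.
- state(): the state, without advancing time (a new reading comes with each control period).
- read_camera(name): name is "scene" or "top" or "wrist"; returns the picture (480x640x3 uint8, red, green, blue); there is no depth.
- camera_info(name): a dict with "camera_matrix" (3x3 intrinsics, pixels), "rvec" (rotation vector, rad) and "tvec" (3), from world to camera coordinates, as OpenCV has them. Camera axes: x right, y down, z forward; pixel columns grow to the right and rows downward; lengths in m; the calibration is good to about 2 mm. The wrist camera is an equidistant fisheye: a pixel r from the principal point sees the ray r / f radians off the axis. A picture is of the moment at which its call begins: read the wrist's pose just before it. camera_info takes no time and is no camera call; for the wrist camera it gives the pose at the moment of the call.
- finish_job(): hands the job in, once; it reports no verdict.
Trained networks look in the newest picture that a camera, given by its name, has taken for a name from the list of things; names that differ only in an ending like _2 or _b are one class to them, and where a whole thing is asked for, a point or a joint stands for the part that bears it (a point fixed in the world has none). Each returns a list of dicts, best first, with "conf" (0 to 1); they miss things now and then, are a little off and sometimes report something else, mostly with a low value. They report only what shows in the picture. A call takes as long as a camera call.
- spot_in(camera, name): "location" ([column, row] in pixels, amid what is visible of it).
- trace(camera, name): "mask" (480x640 bool, what is visible of it) and "location" ([column, row] in pixels, amid what is visible of it).
The state is a dict: "time": time; "joint_positions": joint angles; "dq": joint speeds; "effort": joint torques, N m; "eef_pos": TCP position; "tool_rot": TCP orientation; "wrist_force": force on the tool from outside, world axes, zero at the start; "wrist_torque": the same for the moment, N m; "gripper_width": opening from 0.0 (shut) to 1.0 (fully open).
Only numpy, scipy, OpenCV 4.12 (cv2) and the standard library are available. Lean on these libraries where they do the work, as an engineer would, in place of code of your own. Each camera call takes 0.05 s, during which the arm holds its last target. There are 200 camera calls.

## Working session

There is one attempt and no reset: what is moved stays moved. The work goes in short steps, Python scripts to look and compute and a tool call to move; the robot and the scene stay as the last step left them, time stands still between calls to the robot, and variables do not carry over. Pictures are saved under pics/ and viewed, about 12 in all and at most 16, crops included, and the job is handed in when it is done.

Besides the shell and the picture viewer there is one more tool, called as name(argument=value, ...) on one line, values as JSON. carry_out: Moves the arm, as the interface text tells. Its arguments: {"type":"object","properties":{"plan":{"type":"array"},"gripper":{"type":"number"}},"required":["plan"]}

```bash
mkdir -p pics; cat > h.py <<'E'
from rig import *
import numpy as np, cv2
def cam(n):
    i=camera_info(n); K=np.array(i["camera_matrix"],float); R=cv2.Rodrigues(np.array(i["rvec"],float))[0]; t=np.array(i["tvec"],float).ravel()
    return K,R,t
def ray(n,px,c=None):
    K,R,t=c or cam(n); u=(px[0]-K[0,2])/K[0,0]; v=(px[1]-K[1,2])/K[1,1]
    if n=="wrist":
        th=np.hypot(u,v); s=np.sin(th)/th if th>1e-9 else 1; d=np.array([u*s,v*s,np.cos(th)])
    else: d=np.array([u,v,1.])
    return -R.T@t, R.T@d
def at(n,px,z,c=None):
    o,d=ray(n,px,c); return o+d*(z-o[2])/d[2]
def proj(n,P,c=None):
    K,R,t=c or cam(n); p=R@np.array(P,float)+t
    if n=="wrist":
        r=np.hypot(p[0],p[1]); th=np.arctan2(r,p[2]); q=p[:2]/max(r,1e-9)*th
    else: q=p[:2]/p[2]
    return np.array([K[0,0]*q[0]+K[0,2],K[1,1]*q[1]+K[1,2]])
def shot(n,f):
    im=read_camera(n); cv2.imwrite("pics/"+f,im[:,:,::-1]); return im
E
python3 - <<'E'
from h import *
np.set_printoptions(precision=4,suppress=True)
s=state(); print(s)
for n in("scene","top","wrist"):
    K,R,t=cam(n); print(n,K.ravel(),-R.T@t,R[2]); shot(n,n+"0.png")
for nm in ["dish","lid_mid","lid_tab","gauge_mid","crate","scrap_bin","stub_mid","square_bar_mid","flat_bar_mid","iron_head"]+["flash%d_mid"%i for i in range(1,6)]:
    for c in ("top",):
        print(nm,c,[(np.round(d["location"],1).tolist(),round(d["conf"],2),np.round(at(c,d["location"],.012)[:2],3).tolist()) for d in spot_in(c,nm)][:6])
E
```

```text
{'time': 0.0, 'joint_positions': array([ 1.0012,  0.2594,  1.5361, -0.    ,  1.348 , -0.2028]), 'dq': array([-0.0019,  0.0004, -0.0001,  0.0001, -0.0014,  0.0011]), 'effort': array([  0.0008, -44.6026, -29.0568,  -0.0003,   0.012 ,  -0.    ]), 'eef_pos': array([0.197 , 0.5131, 0.3031]), 'tool_rot': array([-3.1413,  0.0018,  1.204 ]), 'wrist_force': array([-0.1731,  1.3113,  0.0002]), 'wrist_torque': array([-0.058 , -0.0128,  0.0087]), 'gripper_width': 1.0010132776471161}
scene [519.8493   0.     315.695    0.     519.8493 245.5054   0.       0.
   1.    ] [1.1313 0.0195 0.9661] [-0.5602 -0.0335 -0.8276]
top [480.9764   0.     318.1904   0.     480.9764 243.2888   0.       0.
   1.    ] [0.4528 0.0191 0.9896] [ 0.1001 -0.0019 -0.995 ]
wrist [371.6483   0.     324.733    0.     371.6483 240.8998   0.       0.
   1.    ] [0.127  0.5403 0.3737] [ 0.2702 -0.1058 -0.957 ]
dish top []
lid_mid top [([406.5, 249.8], 0.6, [0.541, -0.163])]
lid_tab top [([404.5, 248.5], 0.82, [0.544, -0.159])]
gauge_mid top [([128.1, 218.3], 0.8, [0.595, 0.408]), ([408.9, 247.5], 0.54, [0.546, -0.168])]
crate top [([125.7, 253.0], 0.68, [0.523, 0.409])]
scrap_bin top [([534.2, 261.2], 0.79, [0.523, -0.424])]
stub_mid top [([128.8, 240.4], 0.75, [0.549, 0.404]), ([130.3, 254.4], 0.64, [0.521, 0.399])]
square_bar_mid top [([137.4, 280.2], 0.54, [0.469, 0.382])]
flat_bar_mid top [([128.8, 258.4], 0.69, [0.512, 0.402])]
iron_head top [([239.4, 242.4], 0.96, [0.55, 0.178]), ([316.5, 262.1], 0.25, [0.513, 0.02])]
flash1_mid top [([248.1, 292.8], 0.71, [0.448, 0.157])]
flash2_mid top [([240.0, 189.2], 0.69, [0.66, 0.181])]
flash3_mid top [([315.9, 298.2], 0.76, [0.44, 0.02]), ([238.4, 188.9], 0.36, [0.661, 0.184])]
flash4_mid top [([325.3, 198.5], 0.89, [0.644, 0.004])]
flash5_mid top [([416.0, 314.4], 0.98, [0.411, -0.183])]
```

View pics/top0.png

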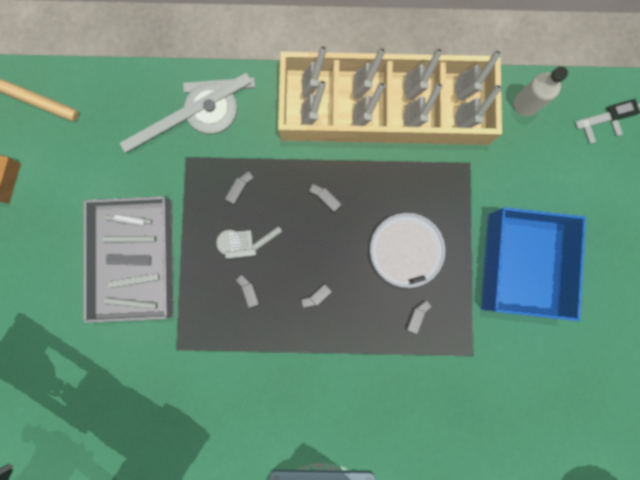

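View pics/scene0.png

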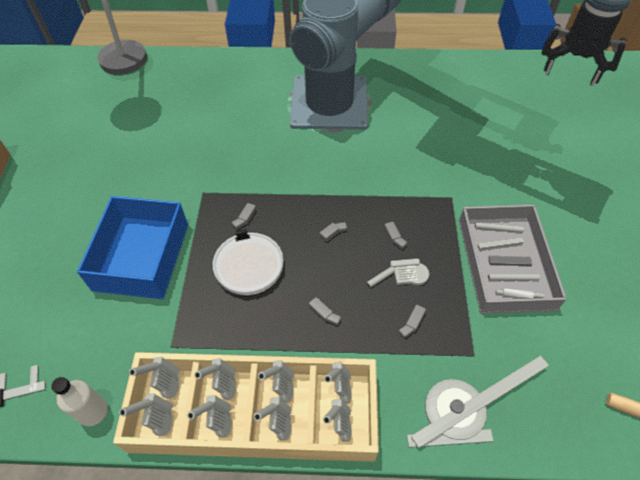

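The top view shows five pieces of flash, the lid with its tab at about (417,279), and the gauge top-most in the crate at (128,219). Next I'll fit poses.

```bash
cat > fit.py <<'E'
from h import *
from scipy.optimize import minimize
D={1:(46,26,66),2:(52,23,72),3:(42,32,62),4:(50,20,70),5:(48,29,67)}
def poly(i,p,s):
    L,b,T=D[i]; b=np.radians(b)*s; e=np.array([L/2,0.]); l=(T-L)/np.cos(b)
    d=np.array([np.cos(b),np.sin(b)]); n=np.array([-d[1],d[0]])
    a=[np.array([[-L/2,-11],[L/2,-11],[L/2,11],[-L/2,11]]),np.array([e-9*n-6*d,e-9*n+l*d,e+9*n+l*d,e+9*n-6*d])]
    c,q=np.cos(p[2]),np.sin(p[2]); R=np.array([[c,-q],[q,c]])
    return [x/1000@R.T+p[:2] for x in a]
def fit(i,mask,n,z=.019):
    c=cam(n); S=8
    ys,xs=np.nonzero(mask); x0,y0=xs.min()-12,ys.min()-12; w,h=xs.max()-x0+12,ys.max()-y0+12
    M=cv2.resize(mask[y0:y0+h,x0:x0+w].astype(np.float32),None,fx=S,fy=S,interpolation=cv2.INTER_LINEAR)
    g=np.array([at(n,(x,y),z,c)[:2] for x,y in zip(xs,ys)]); m=g.mean(0); u=np.linalg.svd(g-m,full_matrices=False)[2][0]; a0=np.arctan2(u[1],u[0])
    def cost(p,s):
        I=np.zeros(M.shape,np.uint8)
        for q in poly(i,p,s):
            P=np.array([(proj(n,(*v,z),c)-[x0,y0]+.5)*S for v in q]); cv2.fillPoly(I,[np.round(P).astype(np.int32)],1)
        I=cv2.GaussianBlur(I.astype(np.float32),(0,0),S/2); return ((I-M)**2).sum()/M.sum()
    best=None
    for s in(1,-1):
        for k in(0,np.pi):
            a=a0+k; st=[*(m-.009*np.array([np.cos(a),np.sin(a)])),a-.15*s]
            sim=np.array([st]+[np.array(st)+d for d in([.008,0,0],[0,.008,0],[0,0,.2])])
            r=minimize(cost,st,args=(s,),method="Nelder-Mead",options=dict(initial_simplex=sim,maxiter=80,xatol=1e-4,fatol=1e-4))
            if best is None or r.fun<best[0]: best=(r.fun,r.x,s)
    return best
E
python3 - <<'E'
from fit import *
np.set_printoptions(precision=4,suppress=True)
im=read_camera("top")
for i in D:
    t=trace("top","flash%d_mid"%i)
    if t: b=fit(i,t[0]["mask"],"top"); print(i,t[0]["conf"].__round__(2),"xy",b[1][:2],"yawdeg",np.degrees(b[1][2]).round(1),b[2],"cost",round(b[0],3))
for nm,z in(("gauge_mid",.015),("stub_mid",.012),("crate",.05),("scrap_bin",.08),("lid_mid",.03),("iron_head",.015)):
    for t in trace("top",nm)[:2]:
        ys,xs=np.nonzero(t["mask"]); g=np.array([at("top",(x,y),z)[:2] for x,y in zip(xs[::3],ys[::3])])
        print(nm,round(t["conf"],2),"c",g.mean(0),"min",g.min(0),"max",g.max(0),"rect",cv2.minAreaRect((g*1000).astype(np.float32)))
hs=im.sum(2); sub=hs[255:300,385:450]; ys,xs=np.nonzero(sub<120); m=(np.hypot(xs+385-407,ys+255-250)<37)
print("tab px",xs[m].mean()+385,ys[m].mean()+255,m.sum(), at("top",(xs[m].mean()+385,ys[m].mean()+255),.05))
E
```

```text
1 0.81 xy [0.4433 0.1517] yawdeg 21.3 1 cost 0.04
2 0.73 xy [0.5445 0.1928] yawdeg 251.4 1 cost 0.581
3 0.87 xy [0.4476 0.0105] yawdeg 133.7 -1 cost 0.083
4 0.89 xy [ 0.6406 -0.0036] yawdeg 48.2 1 cost 0.019
5 0.83 xy [ 0.4004 -0.1802] yawdeg 334.8 -1 cost 0.086
gauge_mid 0.63 c [0.5917 0.4062] min [0.5827 0.3595] max [0.6008 0.4539] rect ((591.5327758789062, 406.56439208984375), (94.7666015625, 16.911571502685547), 86.36993408203125)
stub_mid 0.85 c [0.5525 0.4074] min [0.545  0.3506] max [0.559  0.4567] rect ((552.1011352539062, 403.5863342285156), (12.3213472366333, 106.07984924316406), 1.167411208152771)Traceback (most recent call last):
  File "<stdin>", line 9, in <module>
  File "h.py", line 13, in at
    o,d=ray(n,px,c); return o+d*(z-o[2])/d[2]
        ~~~^^^^^^^^
  File "h.py", line 7, in ray
    K,R,t=c or cam(n); u=(px[0]-K[0,2])/K[0,0]; v=(px[1]-K[1,2])/K[1,1]
               ~~~^^^
  File "h.py", line 4, in cam
    i=camera_info(n); K=np.array(i["camera_matrix"],float); R=cv2.Rodrigues(np.array(i["rvec"],float))[0]; t=np.array(i["tvec"],float).ravel()
ValueError: time passes only in moves, steps and waits
```

```bash
sed -i 's/^def cam(n):/import functools\n@functools.lru_cache(None)\ndef cam(n):/' h.py
python3 - <<'E'
from fit import *
np.set_printoptions(precision=4,suppress=True)
im=read_camera("top")
for nm in("flash2_mid","flash3_mid","flash4_mid"):
  for t in trace("top",nm):
    if np.hypot(t["location"][0]-239,t["location"][1]-188)<15:
        b=fit(2,t["mask"],"top"); print(2,nm,round(t["conf"],2),b)
for nm,z in(("crate",.05),("scrap_bin",.08),("lid_mid",.03),("iron_head",.015)):
    for t in trace("top",nm)[:1]:
        ys,xs=np.nonzero(t["mask"]); g=np.array([at("top",(x,y),z)[:2] for x,y in zip(xs[::3],ys[::3])])
        print(nm,round(t["conf"],2),"c",g.mean(0),"min",g.min(0),"max",g.max(0),"rect",cv2.minAreaRect((g*1000).astype(np.float32)))
hs=im.astype(int).sum(2); sub=hs[255:300,385:450]; ys,xs=np.nonzero(sub<120); m=(np.hypot(xs+385-407,ys+255-250)<37)
p=(xs[m].mean()+385,ys[m].mean()+255); print("tab px",p,m.sum(), at("top",p,.05))
E
```

```text
2 flash2_mid 0.71 (np.float64(0.028353514149785042), array([0.6538, 0.1882, 5.7862]), -1)
crate 0.65 c [0.5089 0.3886] min [0.3858 0.2934] max [0.6352 0.4815] rect ((510.69732666015625, 387.84454345703125), (242.2374267578125, 176.3241729736328), 3.9362447261810303)
scrap_bin 0.65 c [ 0.5138 -0.3927] min [ 0.4111 -0.4923] max [ 0.6197 -0.2926] rect ((515.743408203125, -392.2202453613281), (186.26162719726562, 198.832275390625), 84.81613159179688)
lid_mid 0.76 c [ 0.5393 -0.161 ] min [ 0.4655 -0.235 ] max [ 0.6144 -0.0867] rect ((539.4039306640625, -160.9732666015625), (145.93923950195312, 148.72918701171875), 34.34320068359375)
iron_head 0.98 c [0.5486 0.172 ] min [0.5172 0.0936] max [0.5826 0.2232] rect ((549.0287475585938, 157.4218292236328), (57.460548400878906, 131.42208862304688), 4.857931137084961)
tab px (np.float64(nan), np.float64(nan)) 0 [nan nan nan]<stdin>:13: RuntimeWarning: Mean of empty slice.
  ret = ret.dtype.type(ret / rcount)
```

```bash
cat > plan.py <<'E'
from h import *
import sys, math
# usage: plan.py x,y,z,yawdeg ...   yaw 'k' keeps; chained from measured state
s=state(); p=np.array(s["eef_pos"]); yaw=math.degrees(s["tool_rot"][2])
print("t",round(s["time"],2),"p",p.round(4),"yaw",round(yaw,1),"w",round(s["gripper_width"],3),"F",np.round(s["wrist_force"],1))
for a in sys.argv[1:]:
    v=a.split(","); q=np.array([float(c) for c in v[:3]]); o=""
    if len(v)>3 and v[3]!='k':
        d=(float(v[3])-yaw+180)%360-180
        if v[3][-1:]!='!' and abs(d)>90: d-=math.copysign(180,d)
        n=math.ceil(abs(d)/10.6); 
        if n: o=f"{n} x roll {-d/n:.1f}; "; yaw+=d
    r=math.radians(yaw); d=q-p; t=np.array([d@[math.cos(r),math.sin(r),0],d@[math.sin(r),-math.cos(r),0],-d[2]])
    n=max(1,math.ceil(np.abs(t).max()/.06)); print(a,":",o,f"{n} x",(t/n).round(4).tolist()); p=q
E
python3 plan.py .654,.188,.2,61.5 .654,.188,.079 .654,.188,.2 .55,-.44,.2 .55,-.44,.13
```

```text
t 1.75 p [0.1972 0.5134 0.3039] yaw 69.0 w 0.997 F [0.5 0.1 0.6]
.654,.188,.2,61.5 : 1 x roll 7.5;  10 x [-0.0068, 0.0557, 0.0104]
.654,.188,.079 :  3 x [0.0, 0.0, 0.0403]
.654,.188,.2 :  3 x [0.0, 0.0, -0.0403]
.55,-.44,.2 :  11 x [-0.0547, 0.0189, -0.0]
.55,-.44,.13 :  2 x [0.0, 0.0, 0.035]
```

carry_out(plan=[{"roll": 7.5},{"x": -0.0068,"y": 0.0557,"z": 0.0104},{"x": -0.0068,"y": 0.0557,"z": 0.0104},{"x": -0.0068,"y": 0.0557,"z": 0.0104},{"x": -0.0068,"y": 0.0557,"z": 0.0104},{"x": -0.0068,"y": 0.0557,"z": 0.0104},{"x": -0.0068,"y": 0.0557,"z": 0.0104},{"x": -0.0068,"y": 0.0557,"z": 0.0104},{"x": -0.0068,"y": 0.0557,"z": 0.0104},{"x": -0.0068,"y": 0.0557,"z": 0.0104}], gripper=0)

```text
validation failed for argument at $.pl...
```

carry_out(plan=[{"x": -0.0068,"y": 0.0557,"z": 0.0104},{},{}])

```text
validation failed for argument at $.pl...
```

carry_out(plan=[{"x": 0,"y": 0,"z": 0,"roll": 7.5},{"x": -0.0068,"y": 0.0557,"z": 0.0104,"roll": 0},{"x": -0.0068,"y": 0.0557,"z": 0.0104,"roll": 0},{"x": -0.0068,"y": 0.0557,"z": 0.0104,"roll": 0},{"x": -0.0068,"y": 0.0557,"z": 0.0104,"roll": 0},{"x": -0.0068,"y": 0.0557,"z": 0.0104,"roll": 0},{"x": -0.0068,"y": 0.0557,"z": 0.0104,"roll": 0},{"x": -0.0068,"y": 0.0557,"z": 0.0104,"roll": 0},{"x": -0.0068,"y": 0.0557,"z": 0.0104,"roll": 0},{"x": -0.0068,"y": 0.0557,"z": 0.0104,"roll": 0}], gripper=0)

```text
time: 3.0
eef_pos: [0.61, 0.2191, 0.21]
tool_rot: [3.141, -0.0, 1.073]
wrist_force: [0.3, 0.6, 0.2]
gripper_width: 0.997
```

carry_out(plan=[{"x": -0.0068,"y": 0.0557,"z": 0.0104,"roll": 0},{"x": 0,"y": 0,"z": 0,"roll": 0},{"x": 0,"y": 0,"z": 0,"roll": 0}])

```text
time: 3.38
eef_pos: [0.6538, 0.1877, 0.1994]
tool_rot: [-3.14, 0.0, 1.072]
wrist_force: [0.2, 0.1, 0.7]
gripper_width: 0.998
```

carry_out(plan=[{"x": 0,"y": 0,"z": 0.06,"roll": 0},{"x": 0,"y": 0,"z": 0.04,"roll": 0},{"x": 0,"y": 0,"z": 0.0205,"roll": 0},{"x": 0,"y": 0,"z": 0,"roll": 0}])

```text
time: 3.88
eef_pos: [0.6531, 0.1886, 0.0787]
tool_rot: [-3.14, 0.001, 1.074]
wrist_force: [-0.4, -0.1, -0.3]
gripper_width: 0.998
```

carry_out(plan=[{"x": 0,"y": 0,"z": 0,"roll": 0},{"x": 0,"y": 0,"z": 0,"roll": 0},{"x": 0,"y": 0,"z": 0,"roll": 0},{"x": 0,"y": 0,"z": 0,"roll": 0},{"x": 0,"y": 0,"z": 0,"roll": 0},{"x": 0,"y": 0,"z": 0,"roll": 0},{"x": 0,"y": 0,"z": 0,"roll": 0}], gripper=1)

```text
time: 4.75
eef_pos: [0.6549, 0.1879, 0.0807]
tool_rot: [3.14, -0.001, 1.073]
wrist_force: [-0.6, 0.0, 6.3]
gripper_width: 0.237
```

carry_out(plan=[{"x": 0,"y": 0,"z": -0.02,"roll": 0},{"x": 0,"y": 0,"z": -0.05,"roll": 0},{"x": 0,"y": 0,"z": -0.05,"roll": 0},{"x": 0,"y": 0,"z": 0,"roll": 0}])

```text
time: 5.25
eef_pos: [0.6567, 0.1881, 0.206]
tool_rot: [3.133, -0.006, 1.073]
wrist_force: [0.2, 0.4, -0.9]
gripper_width: 0.237
```

```bash
python3 plan.py .545,-.41,.2 .545,-.41,.135 .545,-.41,.2 .400,-.180,.15,64.8 .400,-.180,.0805
```

```text
t 5.25 p [0.6567 0.1881 0.206 ] yaw 61.5 w 0.237 F [ 0.2  0.4 -0.9]
.545,-.41,.2 :  10 x [-0.0579, 0.0187, 0.0006]
.545,-.41,.135 :  2 x [0.0, 0.0, 0.0325]
.545,-.41,.2 :  2 x [0.0, 0.0, -0.0325]
.400,-.180,.15,64.8 : 1 x roll -3.3;  4 x [0.0366, -0.0573, 0.0125]
.400,-.180,.0805 :  2 x [0.0, 0.0, 0.0347]
```

carry_out(plan=[{"x": -0.0579,"y": 0.0187,"z": 0.0006,"roll": 0},{"x": -0.0579,"y": 0.0187,"z": 0.0006,"roll": 0},{"x": -0.0579,"y": 0.0187,"z": 0.0006,"roll": 0},{"x": -0.0579,"y": 0.0187,"z": 0.0006,"roll": 0},{"x": -0.0579,"y": 0.0187,"z": 0.0006,"roll": 0},{"x": -0.0579,"y": 0.0187,"z": 0.0006,"roll": 0},{"x": -0.0579,"y": 0.0187,"z": 0.0006,"roll": 0},{"x": -0.0579,"y": 0.0187,"z": 0.0006,"roll": 0},{"x": -0.0579,"y": 0.0187,"z": 0.0006,"roll": 0},{"x": -0.0579,"y": 0.0187,"z": 0.0006,"roll": 0}])

```text
time: 6.5
eef_pos: [0.5409, -0.4117, 0.1924]
tool_rot: [-3.139, -0.001, 1.073]
wrist_force: [1.3, -0.6, -2.1]
gripper_width: 0.238
```

carry_out(plan=[{"x": 0,"y": 0,"z": 0,"roll": 0},{"x": 0,"y": 0,"z": 0.0325,"roll": 0},{"x": 0,"y": 0,"z": 0.0325,"roll": 0},{"x": 0,"y": 0,"z": 0,"roll": 0}])

```text
time: 7.0
eef_pos: [0.5404, -0.4075, 0.1246]
tool_rot: [-3.133, -0.003, 1.074]
wrist_force: [-0.2, -0.1, -1.1]
gripper_width: 0.235
```

carry_out(plan=[{"x": 0,"y": 0,"z": 0,"roll": 0},{"x": 0,"y": 0,"z": 0,"roll": 0},{"x": 0,"y": 0,"z": 0,"roll": 0},{"x": 0,"y": 0,"z": 0,"roll": 0},{"x": 0,"y": 0,"z": -0.0325,"roll": 0},{"x": 0,"y": 0,"z": -0.0325,"roll": 0},{"x": 0,"y": 0,"z": 0,"roll": 0}], gripper=0)

```text
time: 7.88
eef_pos: [0.5433, -0.4115, 0.1971]
tool_rot: [3.135, 0.002, 1.073]
wrist_force: [0.6, -0.2, -0.3]
gripper_width: 0.998
```

carry_out(plan=[{"x": 0,"y": 0,"z": 0,"roll": -3.3},{"x": 0.0366,"y": -0.0573,"z": 0.0125,"roll": 0},{"x": 0.0366,"y": -0.0573,"z": 0.0125,"roll": 0},{"x": 0.0366,"y": -0.0573,"z": 0.0125,"roll": 0},{"x": 0.0366,"y": -0.0573,"z": 0.0125,"roll": 0},{"x": 0,"y": 0,"z": 0,"roll": 0},{"x": 0,"y": 0,"z": 0,"roll": 0}])

```text
time: 8.75
eef_pos: [0.4113, -0.2024, 0.1482]
tool_rot: [3.141, 0.0, 1.131]
wrist_force: [0.5, 0.2, 0.3]
gripper_width: 1.0
```

```bash
sed -i 's/np.abs(t).max()\/.06)/np.linalg.norm(t)\/.06)/' plan.py; python3 plan.py .400,-.180,.15 .400,-.180,.0805 .400,-.18,.2 .48,-.40,.2 .48,-.4,.14 .48,-.4,.2 .4476,.0105,.16,43.7
```

```text
t 8.75 p [ 0.4113 -0.2024  0.1482] yaw 64.8 w 1.0 F [0.5 0.2 0.3]
.400,-.180,.15 :  1 x [0.0155, -0.0197, -0.0018]
.400,-.180,.0805 :  2 x [0.0, 0.0, 0.0347]
.400,-.18,.2 :  2 x [0.0, 0.0, -0.0598]
.48,-.40,.2 :  4 x [-0.0413, 0.0415, -0.0]
.48,-.4,.14 :  1 x [0.0, 0.0, 0.06]
.48,-.4,.2 :  1 x [0.0, 0.0, -0.06]
.4476,.0105,.16,43.7 : 2 x roll 10.6;  7 x [0.0372, -0.0456, 0.0057]
```

carry_out(plan=[{"x": 0.0155,"y": -0.0197,"z": 0,"roll": 0},{"x": 0,"y": 0,"z": 0.035,"roll": 0},{"x": 0,"y": 0,"z": 0.033,"roll": 0},{"x": 0,"y": 0,"z": 0,"roll": 0}])

```text
time: 9.25
eef_pos: [0.3997, -0.1803, 0.0787]
tool_rot: [-3.138, -0.001, 1.13]
wrist_force: [-0.1, 0.4, -0.8]
gripper_width: 1.004
```

carry_out(plan=[{"x": 0,"y": 0,"z": 0,"roll": 0},{"x": 0,"y": 0,"z": 0,"roll": 0},{"x": 0,"y": 0,"z": 0,"roll": 0},{"x": 0,"y": 0,"z": 0,"roll": 0},{"x": 0,"y": 0,"z": 0,"roll": 0},{"x": 0,"y": 0,"z": 0,"roll": 0},{"x": 0,"y": 0,"z": -0.06,"roll": 0},{"x": 0,"y": 0,"z": -0.06,"roll": 0},{"x": 0,"y": 0,"z": 0,"roll": 0}], gripper=1)

```text
time: 10.38
eef_pos: [0.402, -0.1814, 0.2047]
tool_rot: [3.131, 0.002, 1.131]
wrist_force: [0.1, -1.0, -1.6]
gripper_width: 0.238
```

carry_out(plan=[{"x": -0.0413,"y": 0.0415,"z": 0,"roll": 0},{"x": -0.0413,"y": 0.0415,"z": 0,"roll": 0},{"x": -0.0413,"y": 0.0415,"z": 0,"roll": 0},{"x": -0.0413,"y": 0.0415,"z": 0,"roll": 0},{"x": 0,"y": 0,"z": 0,"roll": 0},{"x": 0,"y": 0,"z": 0.06,"roll": 0},{"x": 0,"y": 0,"z": 0,"roll": 0}])

```text
time: 11.25
eef_pos: [0.4765, -0.396, 0.1343]
tool_rot: [-3.129, -0.006, 1.131]
wrist_force: [-0.4, 0.1, -2.1]
gripper_width: 0.243
```

carry_out(plan=[{"x": 0,"y": 0,"z": 0,"roll": 0},{"x": 0,"y": 0,"z": 0,"roll": 0},{"x": 0,"y": 0,"z": 0,"roll": 0},{"x": 0,"y": 0,"z": 0,"roll": 0},{"x": 0,"y": 0,"z": -0.06,"roll": 0},{"x": 0,"y": 0,"z": 0,"roll": 10.5},{"x": 0,"y": 0,"z": 0,"roll": 10.6}], gripper=0)

```text
time: 12.12
eef_pos: [0.4799, -0.4003, 0.2018]
tool_rot: [3.139, 0.0, 0.756]
wrist_force: [-0.1, 0.7, -0.4]
gripper_width: 0.996
```

carry_out(plan=[{"x": 0.0372,"y": -0.0456,"z": 0.0057,"roll": 0},{"x": 0.0372,"y": -0.0456,"z": 0.0057,"roll": 0},{"x": 0.0372,"y": -0.0456,"z": 0.0057,"roll": 0},{"x": 0.0372,"y": -0.0456,"z": 0.0057,"roll": 0},{"x": 0.0372,"y": -0.0456,"z": 0.0057,"roll": 0},{"x": 0.0372,"y": -0.0456,"z": 0.0057,"roll": 0},{"x": 0.0372,"y": -0.0456,"z": 0.0057,"roll": 0},{"x": 0,"y": 0,"z": 0,"roll": 0}])

```text
time: 13.12
eef_pos: [0.446, 0.0144, 0.1603]
tool_rot: [-3.14, 0.0, 0.768]
wrist_force: [0.1, 0.0, 0.1]
gripper_width: 0.997
```

```bash
python3 - <<'E'
from fit import *
c="top"; read_camera(c)
for i in (1,3,4):
    for t in trace(c,"flash%d_mid"%i)[:2]:
        b=fit(i,t["mask"],c); print(i,round(t["conf"],2),np.round(b[1][:2],4),np.degrees(b[1][2]).round(1),b[2],round(b[0],3))
E
python3 plan.py .4476,.0105,.16 .4476,.0105,.0805 .4476,.0105,.2 .56,-.42,.2 .56,-.42,.15 .56,-.42,.2 .4433,.1517,.16,111.3
```

```text
1 0.65 [0.4436 0.1517] 21.6 1 0.039
1 0.18 [0.5921 0.4117] -100.8 1 0.368
3 0.4 [0.5907 0.3879] 96.1 -1 0.36
4 0.88 [ 0.6403 -0.0033] 48.1 1 0.052
t 13.32 p [0.4481 0.0096 0.1608] yaw 43.6 w 1.002 F [-0.  -0.5  0.2]
.4476,.0105,.16 :  1 x [0.0002, -0.001, 0.0008]
.4476,.0105,.0805 :  2 x [0.0, 0.0, 0.0398]
.4476,.0105,.2 :  2 x [0.0, 0.0, -0.0598]
.56,-.42,.2 :  8 x [-0.027, 0.0486, -0.0]
.56,-.42,.15 :  1 x [0.0, 0.0, 0.05]
.56,-.42,.2 :  1 x [0.0, 0.0, -0.05]
.4433,.1517,.16,111.3 : 7 x roll -9.7;  10 x [0.0575, 0.0099, 0.004]
```

carry_out(plan=[{"x": 0,"y": 0,"z": 0.04,"roll": 0},{"x": 0,"y": 0,"z": 0.039,"roll": 0},{"x": 0,"y": 0,"z": 0,"roll": 0}])

```text
time: 13.7
eef_pos: [0.446, 0.0095, 0.0794]
tool_rot: [-3.137, 0.003, 0.76]
wrist_force: [-0.9, 0.6, -0.0]
gripper_width: 1.001
```

carry_out(plan=[{"x": 0,"y": 0,"z": 0,"roll": 0},{"x": 0,"y": 0,"z": 0,"roll": 0},{"x": 0,"y": 0,"z": 0,"roll": 0},{"x": 0,"y": 0,"z": 0,"roll": 0},{"x": 0,"y": 0,"z": 0,"roll": 0},{"x": 0,"y": 0,"z": 0,"roll": 0},{"x": 0,"y": 0,"z": -0.06,"roll": 0},{"x": 0,"y": 0,"z": -0.06,"roll": 0},{"x": 0,"y": 0,"z": 0,"roll": 0}], gripper=1)

```text
time: 14.82
eef_pos: [0.4501, 0.0103, 0.2059]
tool_rot: [3.133, -0.006, 0.763]
wrist_force: [0.1, 0.7, -1.8]
gripper_width: 0.235
```

carry_out(plan=[{"x": -0.027,"y": 0.0486,"z": 0,"roll": 0},{"x": -0.027,"y": 0.0486,"z": 0,"roll": 0},{"x": -0.027,"y": 0.0486,"z": 0,"roll": 0},{"x": -0.027,"y": 0.0486,"z": 0,"roll": 0},{"x": -0.027,"y": 0.0486,"z": 0,"roll": 0},{"x": -0.027,"y": 0.0486,"z": 0,"roll": 0},{"x": -0.027,"y": 0.0486,"z": 0,"roll": 0},{"x": -0.027,"y": 0.0486,"z": 0,"roll": 0},{"x": 0,"y": 0,"z": 0.05,"roll": 0},{"x": 0,"y": 0,"z": 0,"roll": 0}])

```text
time: 16.08
eef_pos: [0.5568, -0.4173, 0.1444]
tool_rot: [-3.128, 0.0, 0.762]
wrist_force: [0.2, 0.6, -1.9]
gripper_width: 0.236
```

carry_out(plan=[{"x": 0,"y": 0,"z": 0,"roll": 0},{"x": 0,"y": 0,"z": 0,"roll": 0},{"x": 0,"y": 0,"z": 0,"roll": 0},{"x": 0,"y": 0,"z": 0,"roll": 0},{"x": 0,"y": 0,"z": -0.055,"roll": 0}], gripper=0)

```text
time: 16.7
eef_pos: [0.5579, -0.4177, 0.2019]
tool_rot: [-3.131, 0.0, 0.762]
wrist_force: [-0.0, -0.0, 0.7]
gripper_width: 0.999
```

carry_out(plan=[{"x": 0,"y": 0,"z": 0,"roll": -9.7},{"x": 0,"y": 0,"z": 0,"roll": -9.7},{"x": 0,"y": 0,"z": 0,"roll": -9.7},{"x": 0,"y": 0,"z": 0,"roll": -9.7},{"x": 0,"y": 0,"z": 0,"roll": -9.7},{"x": 0,"y": 0,"z": 0,"roll": -9.7},{"x": 0,"y": 0,"z": 0,"roll": -9.7}])

```text
time: 17.58
eef_pos: [0.5598, -0.4196, 0.2068]
tool_rot: [3.141, 0.001, 1.953]
wrist_force: [0.6, -0.4, -0.0]
gripper_width: 0.995
```

carry_out(plan=[{"x": 0.0575,"y": 0.0099,"z": 0.004,"roll": 0},{"x": 0.0575,"y": 0.0099,"z": 0.004,"roll": 0},{"x": 0.0575,"y": 0.0099,"z": 0.004,"roll": 0},{"x": 0.0575,"y": 0.0099,"z": 0.004,"roll": 0},{"x": 0.0575,"y": 0.0099,"z": 0.004,"roll": 0},{"x": 0.0575,"y": 0.0099,"z": 0.004,"roll": 0},{"x": 0.0575,"y": 0.0099,"z": 0.004,"roll": 0},{"x": 0.0575,"y": 0.0099,"z": 0.004,"roll": 0},{"x": 0.0575,"y": 0.0099,"z": 0.004,"roll": 0},{"x": 0.0575,"y": 0.0099,"z": 0.004,"roll": 0}])

```text
time: 18.82
eef_pos: [0.44, 0.1532, 0.167]
tool_rot: [3.14, 0.001, 1.947]
wrist_force: [0.4, 0.2, -0.1]
gripper_width: 0.998
```

```bash
python3 - <<'E'
from fit import *
c="top"; shot(c,"top1.png")
for i in (4,3,5,2):
    for t in trace(c,"flash%d_mid"%i)[:3]:
        b=fit(i,t["mask"],c); print(i,round(t["conf"],2),np.round(b[1][:2],4),np.degrees(b[1][2]).round(1),b[2],round(b[0],3))
E
python3 plan.py .4436,.1517,.16 .4436,.1517,.0805 .4436,.1517,.2 .48,-.4,.2 .48,-.40,.15 .48,-.40,.2 .6403,-.0033,.16,138.1
```

```text
4 0.92 [ 0.6398 -0.0034] 46.3 1 0.097
4 0.31 [ 0.522 -0.151] 115.9 1 0.901
3 0.85 [ 0.5625 -0.4259] 130.5 -1 0.087
5 0.96 [ 0.4798 -0.397 ] 336.1 -1 0.077
2 0.61 [ 0.541 -0.405] 341.7 -1 1.688
t 19.07 p [0.4406 0.1514 0.1668] yaw 111.7 w 1.008 F [ 0.4 -0.4 -0.3]
.4436,.1517,.16 :  1 x [-0.0009, 0.0029, 0.0068]
.4436,.1517,.0805 :  2 x [0.0, 0.0, 0.0398]
.4436,.1517,.2 :  2 x [0.0, 0.0, -0.0598]
.48,-.4,.2 :  10 x [-0.0526, -0.017, -0.0]
.48,-.40,.15 :  1 x [0.0, 0.0, 0.05]
.48,-.40,.2 :  1 x [0.0, 0.0, -0.05]
.6403,-.0033,.16,138.1 : 3 x roll -8.8;  8 x [0.0182, 0.0503, 0.005]
```

View pics/top1.png

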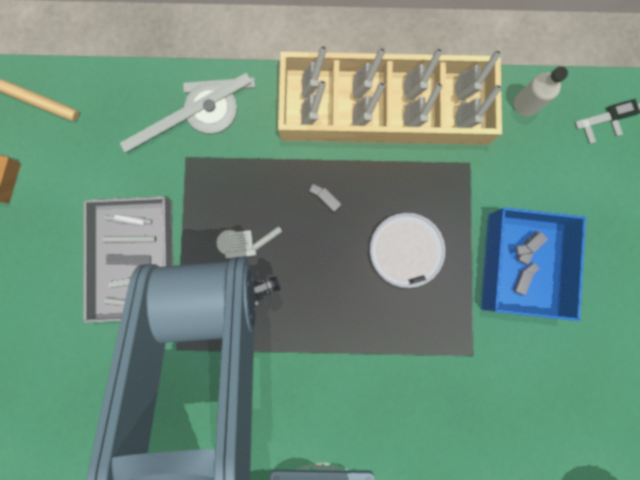

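carry_out(plan=[{"x": -0.001,"y": 0.003,"z": 0.0465,"roll": 0},{"x": 0,"y": 0,"z": 0.039,"roll": 0},{"x": 0,"y": 0,"z": 0,"roll": 0}])

```text
time: 19.45
eef_pos: [0.4422, 0.1498, 0.0789]
tool_rot: [-3.136, -0.001, 1.945]
wrist_force: [0.6, -0.7, -0.7]
gripper_width: 0.998
```

carry_out(plan=[{"x": 0,"y": 0,"z": 0,"roll": 0},{"x": 0,"y": 0,"z": 0,"roll": 0},{"x": 0,"y": 0,"z": 0,"roll": 0},{"x": 0,"y": 0,"z": 0,"roll": 0},{"x": 0,"y": 0,"z": 0,"roll": 0},{"x": 0,"y": 0,"z": 0,"roll": 0},{"x": 0,"y": 0,"z": -0.06,"roll": 0},{"x": 0,"y": 0,"z": -0.06,"roll": 0},{"x": 0,"y": 0,"z": 0,"roll": 0}], gripper=1)

```text
time: 20.58
eef_pos: [0.4462, 0.1521, 0.2056]
tool_rot: [3.131, 0.003, 1.948]
wrist_force: [0.9, -0.4, -2.2]
gripper_width: 0.236
```

carry_out(plan=[{"x": -0.0526,"y": -0.017,"z": 0,"roll": 0},{"x": -0.0526,"y": -0.017,"z": 0,"roll": 0},{"x": -0.0526,"y": -0.017,"z": 0,"roll": 0},{"x": -0.0526,"y": -0.017,"z": 0,"roll": 0},{"x": -0.0526,"y": -0.017,"z": 0,"roll": 0},{"x": -0.0526,"y": -0.017,"z": 0,"roll": 0},{"x": -0.0526,"y": -0.017,"z": 0,"roll": 0},{"x": -0.0526,"y": -0.017,"z": 0,"roll": 0},{"x": -0.0526,"y": -0.017,"z": 0,"roll": 0},{"x": -0.0526,"y": -0.017,"z": 0,"roll": 0}])

```text
time: 21.82
eef_pos: [0.4783, -0.4011, 0.1989]
tool_rot: [-3.141, -0.003, 1.948]
wrist_force: [1.7, -0.5, -1.4]
gripper_width: 0.232
```

carry_out(plan=[{"x": 0,"y": 0,"z": 0.05,"roll": 0},{"x": 0,"y": 0,"z": 0,"roll": 0},{"x": 0,"y": 0,"z": 0,"roll": 0}])

```text
time: 22.2
eef_pos: [0.4789, -0.3992, 0.1508]
tool_rot: [-3.141, -0.001, 1.948]
wrist_force: [0.1, 0.0, -0.8]
gripper_width: 0.234
```

carry_out(plan=[{"x": 0,"y": 0,"z": 0,"roll": 0},{"x": 0,"y": 0,"z": 0,"roll": 0},{"x": 0,"y": 0,"z": 0,"roll": 0},{"x": 0,"y": 0,"z": 0,"roll": 0},{"x": 0,"y": 0,"z": -0.055,"roll": 0},{"x": 0,"y": 0,"z": 0,"roll": -8.8},{"x": 0,"y": 0,"z": 0,"roll": -8.8},{"x": 0,"y": 0,"z": 0,"roll": -8.8}], gripper=0)

```text
time: 23.2
eef_pos: [0.5033, -0.3751, 0.2037]
tool_rot: [-3.085, 0.005, 2.346]
wrist_force: [0.3, 0.4, -0.9]
gripper_width: 1.0
```

carry_out(plan=[{"x": 0.0182,"y": 0.0503,"z": 0.005,"roll": 0},{"x": 0.0182,"y": 0.0503,"z": 0.005,"roll": 0},{"x": 0.0182,"y": 0.0503,"z": 0.005,"roll": 0},{"x": 0.0182,"y": 0.0503,"z": 0.005,"roll": 0},{"x": 0.0182,"y": 0.0503,"z": 0.005,"roll": 0},{"x": 0.0182,"y": 0.0503,"z": 0.005,"roll": 0},{"x": 0.0182,"y": 0.0503,"z": 0.005,"roll": 0},{"x": 0.0182,"y": 0.0503,"z": 0.005,"roll": 0},{"x": 0,"y": 0,"z": 0,"roll": 0}])

```text
time: 24.32
eef_pos: [0.6873, 0.0153, 0.1394]
tool_rot: [-3.087, 0.002, 2.354]
wrist_force: [-0.5, -0.6, 0.6]
gripper_width: 1.003
```

```bash
cat > plan.py <<'E'
from h import *
import sys, math
from scipy.spatial.transform import Rotation as Ro
# targets: tip point (73 mm ahead of TCP) x,y,z[,yawdeg]; chained from measured state
s=state(); R=Ro.from_euler("xyz",s["tool_rot"]); p=np.array(s["eef_pos"]); L=np.array([0,0,.073]); q1=s["joint_positions"][0]
ax=R.as_matrix(); yaw=math.degrees(math.atan2(ax[1,0],ax[0,0])); tip=p+R.apply(L)
print("t",round(s["time"],2),"tcp",p.round(4),"tip",tip.round(4),"rot",np.round(s["tool_rot"],3),"yaw",round(yaw,1),"w",round(s["gripper_width"],3),"F",np.round(s["wrist_force"],1),"q6",round(s["joint_positions"][5],2))
for a in sys.argv[1:]:
    v=a.split(","); q=np.array([float(c) for c in v[:3]]); o=""
    if len(v)>3:
        d=(float(v[3])-yaw+180)%360-180
        if len(v)<5 and abs(d)>90: d-=math.copysign(180,d)
        n=math.ceil(abs(d)/10.6)
        if n: o=f"{n} x roll {-d/n:.1f}; "; yaw+=d; p=p; R=R*Ro.from_euler("z",-d,degrees=True); tip=p+R.apply(L)
    t=R.inv().apply(q-tip); n=max(1,math.ceil(np.linalg.norm(t)/.06))
    tcp=q-R.apply(L); q6=math.atan2(tcp[1],tcp[0])-math.radians(yaw)
    print(a,":",o,f"{n} x",(t/n).round(4).tolist(),"q6",round(q6,2)); tip=q; p=tcp
E
python3 plan.py .64,-.0035,.08,138 .64,-.0035,.008 .64,-.0035,.127 .64,-.0035,.127,80 .53,-.41,.13 .53,-.41,.075 .53,-.41,.12 .45,-.1,.15
```

```text
t 24.32 tcp [0.6873 0.0153 0.1394] tip [0.6845 0.0124 0.0665] rot [-3.087e+00  2.000e-03  2.354e+00] yaw 134.9 w 1.003 F [-0.5 -0.6  0.6] q6 -2.46
.64,-.0035,.08,138 : 1 x roll -3.1;  1 x [0.0225, -0.0423, -0.0111] q6 -2.41
.64,-.0035,.008 :  2 x [-0.0, 0.002, 0.0359] q6 -2.41
.64,-.0035,.127 :  2 x [0.0001, -0.0033, -0.0594] q6 -2.41
.64,-.0035,.127,80 : 6 x roll 9.7;  1 x [-0.0, 0.0, 0.0] q6 -1.4
.53,-.41,.13 :  8 x [-0.0524, -0.0047, 0.0022] q6 -2.05
.53,-.41,.075 :  1 x [0.0025, 0.0017, 0.0549] q6 -2.05
.53,-.41,.12 :  1 x [-0.0021, -0.0014, -0.0449] q6 -2.05
.45,-.1,.15 :  6 x [0.0483, -0.0223, -0.0066] q6 -1.61
```

carry_out(plan=[{"x": 0,"y": 0,"z": 0,"roll": -3.1},{"x": 0.0225,"y": -0.0423,"z": -0.011,"roll": 0},{"x": 0,"y": 0,"z": 0,"roll": 0},{"x": 0,"y": 0.002,"z": 0.036,"roll": 0},{"x": 0,"y": 0.002,"z": 0.036,"roll": 0},{"x": 0,"y": 0,"z": 0,"roll": 0}])

```text
time: 25.08
eef_pos: [0.6404, -0.005, 0.079]
tool_rot: [-3.083, -0.005, 2.402]
wrist_force: [-0.1, -0.1, -1.3]
gripper_width: 1.004
```

carry_out(plan=[{"x": 0,"y": 0,"z": 0,"roll": 0},{"x": 0,"y": 0,"z": 0,"roll": 0},{"x": 0,"y": 0,"z": 0,"roll": 0},{"x": 0,"y": 0,"z": 0,"roll": 0},{"x": 0,"y": 0,"z": 0,"roll": 0},{"x": 0,"y": 0,"z": 0,"roll": 0},{"x": 0,"y": -0.0033,"z": -0.06,"roll": 0},{"x": 0,"y": -0.0033,"z": -0.06,"roll": 0},{"x": 0,"y": 0,"z": 0,"roll": 0}], gripper=1)

```text
time: 26.2
eef_pos: [0.645, -0.0048, 0.2081]
tool_rot: [-3.092, 0.01, 2.403]
wrist_force: [0.9, -0.3, -3.2]
gripper_width: 0.235
```

carry_out(plan=[{"x": 0,"y": 0,"z": 0,"roll": 9.7},{"x": 0,"y": 0,"z": 0,"roll": 9.7},{"x": 0,"y": 0,"z": 0,"roll": 9.7},{"x": 0,"y": 0,"z": 0,"roll": 9.7},{"x": 0,"y": 0,"z": 0,"roll": 9.7},{"x": 0,"y": 0,"z": 0,"roll": 9.7},{"x": 0,"y": 0,"z": 0,"roll": 0}])

```text
time: 27.08
eef_pos: [0.6414, -0.0043, 0.2003]
tool_rot: [-3.11, 0.047, 1.39]
wrist_force: [-0.4, 0.1, -1.3]
gripper_width: 0.237
```

carry_out(plan=[{"x": -0.0524,"y": -0.0047,"z": 0.0022,"roll": 0},{"x": -0.0524,"y": -0.0047,"z": 0.0022,"roll": 0},{"x": -0.0524,"y": -0.0047,"z": 0.0022,"roll": 0},{"x": -0.0524,"y": -0.0047,"z": 0.0022,"roll": 0},{"x": -0.0524,"y": -0.0047,"z": 0.0022,"roll": 0},{"x": -0.0524,"y": -0.0047,"z": 0.0022,"roll": 0},{"x": -0.0524,"y": -0.0047,"z": 0.0022,"roll": 0},{"x": -0.0524,"y": -0.0047,"z": 0.0022,"roll": 0},{"x": 0.0025,"y": 0.0017,"z": 0.045,"roll": 0},{"x": 0,"y": 0,"z": 0,"roll": 0}])

```text
time: 28.32
eef_pos: [0.5263, -0.4082, 0.1552]
tool_rot: [-3.104, 0.041, 1.39]
wrist_force: [-1.8, 1.3, -1.6]
gripper_width: 0.239
```

carry_out(plan=[{"x": 0,"y": 0,"z": 0,"roll": 0},{"x": 0,"y": 0,"z": 0,"roll": 0},{"x": 0,"y": 0,"z": 0,"roll": 0},{"x": 0,"y": 0,"z": 0,"roll": 0},{"x": -0.002,"y": -0.0014,"z": -0.055,"roll": 0},{"x": 0,"y": 0,"z": 0,"roll": 0}], gripper=0)

```text
time: 29.08
eef_pos: [0.5311, -0.4109, 0.2208]
tool_rot: [-3.121, 0.053, 1.388]
wrist_force: [0.8, -0.9, 0.2]
gripper_width: 1.002
```

carry_out(plan=[{"x": 0.0483,"y": -0.0223,"z": -0.0066,"roll": 0},{"x": 0.0483,"y": -0.0223,"z": -0.0066,"roll": 0},{"x": 0.0483,"y": -0.0223,"z": -0.0066,"roll": 0},{"x": 0.0483,"y": -0.0223,"z": -0.0066,"roll": 0},{"x": 0.0483,"y": -0.0223,"z": -0.0066,"roll": 0},{"x": 0,"y": 0,"z": 0,"roll": 0},{"x": 0,"y": 0,"z": 0,"roll": 0}])

```text
time: 29.95
eef_pos: [0.465, -0.1505, 0.2401]
tool_rot: [-3.113, 0.048, 1.389]
wrist_force: [0.1, -0.6, 0.2]
gripper_width: 0.999
```

```bash
python3 - <<'E'
from h import *
s=state(); print(s["eef_pos"],s["tool_rot"],camera_info("wrist"))
a=shot("wrist","w2.png"); b=shot("top","t2.png"); 
cv2.imwrite("pics/c2.png",np.hstack([a[:,:,::-1][:, 0:640],])); cv2.imwrite("pics/t2c.png",cv2.resize(b[150:360,170:600,::-1],None,fx=1.8,fy=1.8))
for i in range(1,6): print(i,[(np.round(t["location"]).tolist(),round(t["conf"],2)) for t in spot_in("top","flash%d_mid"%i)])
E
```

```text
[ 0.46503304 -0.15046571  0.24014556] [-3.11345682  0.04784574  1.38899508] {'camera_matrix': array([[371.64829954,   0.        , 324.73304753],
       [  0.        , 371.64829954, 240.899772  ],
       [  0.        ,   0.        ,   1.        ]]), 'rvec': array([-2.22198977, -1.8630576 , -0.195133  ]), 'tvec': array([ 0.0751115 , -0.47843791,  0.19006858])}
1 []
2 []
3 [([534.0, 241.0], 0.57)]
4 [([550.0, 248.0], 0.58), ([128.0, 261.0], 0.42)]
5 []
```

View pics/t2c.png

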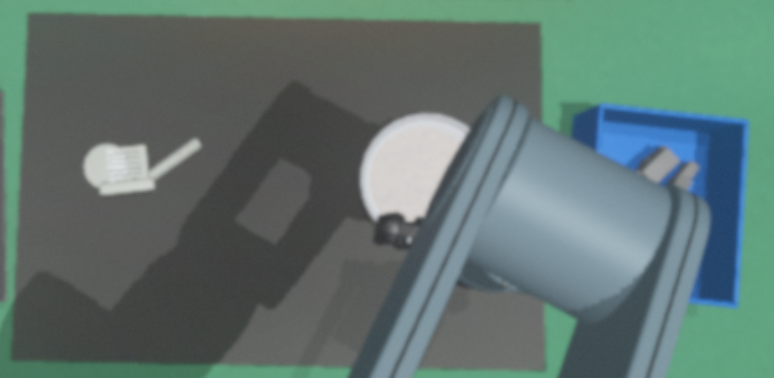

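View pics/w2.png

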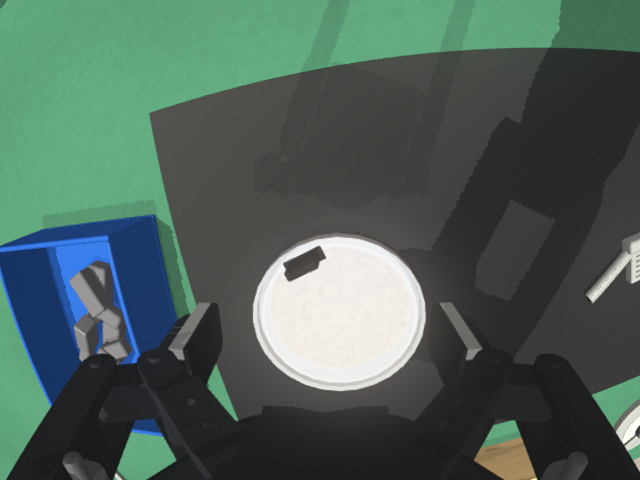

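```bash
cat > lid.py <<'E'
from h import *
from scipy.optimize import minimize
def hull(c,pts,S,o): 
    P=np.array([(proj("wrist",p,c)-o+.5)*S for p in pts]); return cv2.convexHull(np.round(P).astype(np.int32))
def lidfit(im,g,zs=.016,box=None,yaw0=None,thr=130):
    cam.cache_clear(); c=cam("wrist"); S=3
    u0,v0=[int(a) for a in proj("wrist",(g[0],g[1],zs+.014),c)]; W=130; o=np.array([u0-W,v0-W])
    crop=im[max(0,v0-W):v0+W,max(0,u0-W):u0+W].astype(int); o=np.array([max(0,u0-W),max(0,v0-W)])
    b=crop.sum(2)
    L=cv2.resize((b>420).astype(np.float32),None,fx=S,fy=S); T=cv2.resize((b<thr).astype(np.float32),None,fx=S,fy=S)
    def parts(p):
        x,y,a=p; e=np.array([np.cos(a),np.sin(a)]); n=np.array([-e[1],e[0]]); m=np.array([x,y])
        th=np.linspace(0,2*np.pi,72)
        ring=[(x+.075*np.cos(t),y+.075*np.sin(t),z) for t in th for z in(zs,zs+.014)]
        tab=[(*(m-e*r+n*w),z) for r in(.058,.066) for w in(-.013,.013) for z in(zs+.014,zs+.040)]
        return ring,tab
    def cost(p):
        ring,tab=parts(p); A=np.zeros(L.shape,np.uint8); B=A.copy()
        cv2.fillPoly(A,[hull(c,ring,S,o)],1); cv2.fillPoly(B,[hull(c,tab,S,o)],1)
        A=cv2.GaussianBlur(A.astype(np.float32),(0,0),3); B=cv2.GaussianBlur(B.astype(np.float32),(0,0),3)
        lidm=np.maximum(L,T*B)   # tab pixels within the lid count as lid
        return ((A-lidm)**2).sum()/2e4+ (B*(1-T)).sum()/2e3+ (A*T*(1-B)).sum()/2e3
    best=None
    for y in ([yaw0] if yaw0 is not None else np.arange(0,6.28,.4)):
        s0=np.array([*g,y]); sim=np.array([s0,s0+[.006,0,0],s0+[0,.006,0],s0+[0,0,.25]])
        r=minimize(cost,s0,method="Nelder-Mead",options=dict(initial_simplex=sim,maxiter=120,xatol=1e-4,fatol=1e-5))
        if best is None or r.fun<best.fun: best=r
    return best
E
python3 - <<'E'
from lid import *
im=read_camera("wrist")
r=lidfit(im,np.array([.54,-.161]),yaw0=.32); print(r.fun,r.x, np.degrees(r.x[2]))
x,y,a=r.x; e=np.array([np.cos(a),np.sin(a)]); print("tab",np.array([x,y])-.062*e)
# overlay
c=cam("wrist"); o=im[:,:,::-1].copy(); n=np.array([-e[1],e[0]])
for rr in(.058,.066):
  for w in(-.013,.013):
    for z in(.030,.056):
      q=proj("wrist",(*(np.array([x,y])-e*rr+n*w),z),c); cv2.circle(o,tuple(int(v) for v in q),1,(0,0,255),-1)
for t in np.linspace(0,6.28,60):
  for z,k in((.016,(255,0,0)),(.030,(0,255,0))):
    q=proj("wrist",(x+.075*np.cos(t),y+.075*np.sin(t),z),c); cv2.circle(o,tuple(int(v) for v in q),1,k,-1)
cv2.imwrite("pics/ov.png",cv2.resize(o[220:400,240:440],None,fx=3,fy=3))
E
```

```text
2.4945552349090576 [ 0.54120768 -0.16238488  0.97507372] 55.86760880300124
tab [ 0.50641905 -0.21370496]
```

View pics/ov.png

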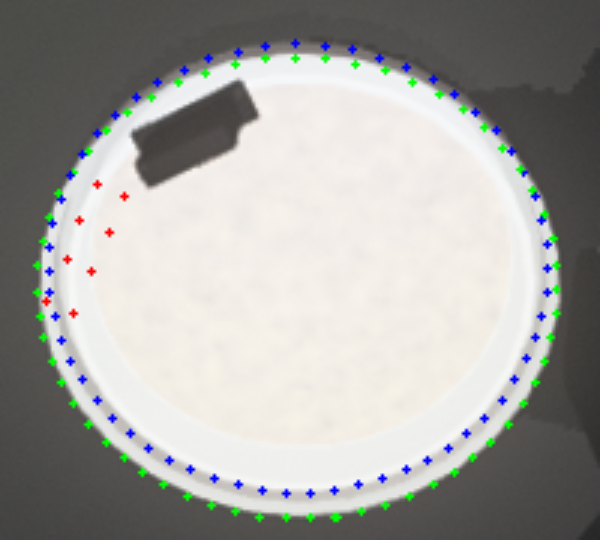

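```bash
python3 - <<'E'
from lid import *
im=cv2.imread("pics/w2.png")[:,:,::-1]
r=lidfit(im,np.array([.5412,-.1624]),yaw0=.35,thr=300); print(r.fun,r.x, np.degrees(r.x[2]))
x,y,a=r.x; e=np.array([np.cos(a),np.sin(a)]); print("tab",np.array([x,y])-.062*e)
c=cam("wrist"); o=im[:,:,::-1].copy(); n=np.array([-e[1],e[0]])
for rr in(.058,.066):
  for w in(-.013,.013):
    for z in(.030,.056):
      q=proj("wrist",(*(np.array([x,y])-e*rr+n*w),z),c); cv2.circle(o,tuple(int(v) for v in q),1,(0,0,255),-1)
cv2.imwrite("pics/ov2.png",cv2.resize(o[220:320,260:380],None,fx=3,fy=3))
E
python3 plan.py
```

```text
2.47895884513855 [ 0.53876142 -0.16283115  0.26498467] 15.182502990833713
tab [ 0.47892544 -0.1790686 ]
t 30.35 tcp [ 0.4647 -0.1509  0.2396] tip [ 0.462  -0.1538  0.1667] rot [-3.112  0.047  1.387] yaw 79.5 w 1.005 F [ 0.8 -0.4 -1.1] q6 -1.87
```

View pics/ov2.png

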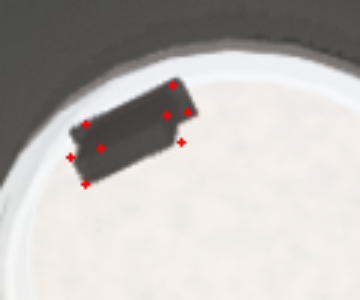

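```bash
python3 - <<'E'
import cv2,numpy as np
im=cv2.imread("pics/w2.png"); c=im[235:290,275:345].astype(float); c=np.clip(c*2.2,0,255).astype(np.uint8)
cv2.imwrite("pics/tab.png",cv2.resize(c,None,fx=9,fy=9,interpolation=cv2.INTER_CUBIC))
from h import *
K,R,t=cam("wrist"); print(-R.T@t)
E
```

```text
[ 0.39362908 -0.13381329  0.31226791]
```

View pics/tab.png

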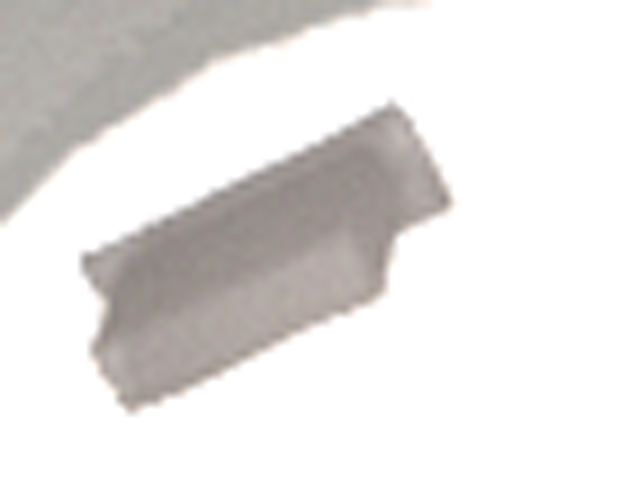

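```bash
python3 - <<'E'
from h import *
P=[at("wrist",(275+a/9-.4,235+b/9-.4),.056)[:2] for a,b in((100,340),(130,410),(382,295),(358,235))]
P=np.array(P); print(P.round(4)); e=P[2]-P[1]; print("width",np.linalg.norm(e),"dir",np.degrees(np.arctan2(e[1],e[0])),"centre",P.mean(0))
f=P[3]-P[0]; print(np.degrees(np.arctan2(f[1],f[0])),np.linalg.norm(f))
d=np.array([.5405,-.1620])-P.mean(0); print("lid yaw by centre",np.degrees(np.arctan2(d[1],d[0])),np.linalg.norm(d))
E
```

```text
[[ 0.4787 -0.1914]
 [ 0.4852 -0.1902]
 [ 0.4787 -0.1677]
 [ 0.4733 -0.1686]]
width 0.02348095027972121 dir 106.07720465536313 centre [ 0.47895826 -0.17948235]
103.41304684815852 0.023401946485784555
lid yaw by centre 15.85842319696459 0.06397670040190549
```

```bash
python3 plan.py .4795,-.1795,.1,15.5 .4795,-.1795,.040
```

```text
t 30.35 tcp [ 0.4647 -0.1509  0.2396] tip [ 0.462  -0.1538  0.1667] rot [-3.112  0.047  1.387] yaw 79.5 w 1.005 F [ 0.8 -0.4 -1.1] q6 -1.87
.4795,-.1795,.1,15.5 : 7 x roll 9.1;  2 x [0.0066, 0.0137, 0.0335] q6 -0.62
.4795,-.1795,.040 :  2 x [0.0014, -0.0009, 0.03] q6 -0.62
```

carry_out(plan=[{"x": 0,"y": 0,"z": 0,"roll": 9.1},{"x": 0,"y": 0,"z": 0,"roll": 9.1},{"x": 0,"y": 0,"z": 0,"roll": 9.1},{"x": 0,"y": 0,"z": 0,"roll": 9.1},{"x": 0,"y": 0,"z": 0,"roll": 9.1},{"x": 0,"y": 0,"z": 0,"roll": 9.1},{"x": 0,"y": 0,"z": 0,"roll": 9.1},{"x": 0.0066,"y": 0.0137,"z": 0.0335,"roll": 0},{"x": 0,"y": 0,"z": 0,"roll": 0}], gripper=0.88)

```text
time: 31.48
eef_pos: [0.4726, -0.1631, 0.2046]
tool_rot: [3.115, 0.05, 0.274]
wrist_force: [-0.8, 0.6, 0.3]
gripper_width: 0.117
```

carry_out(plan=[{"x": 0.0066,"y": 0.0137,"z": 0.0335,"roll": 0},{"x": 0,"y": 0,"z": 0,"roll": 0},{"x": 0,"y": 0,"z": 0,"roll": 0}], gripper=0.5)

```text
time: 31.85
eef_pos: [0.4824, -0.1756, 0.1742]
tool_rot: [3.112, 0.047, 0.275]
wrist_force: [-0.2, 0.3, 0.2]
gripper_width: 0.501
```

```bash
python3 plan.py .4795,-.1795,.040; python3 - <<'E'
from h import *
im=shot("wrist","w3.png")
E
```

```text
t 31.85 tcp [ 0.4824 -0.1756  0.1742] tip [ 0.4797 -0.1786  0.1013] rot [3.112 0.047 0.275] yaw 15.7 w 0.501 F [-0.2  0.3  0.2] q6 -0.78
.4795,-.1795,.040 :  2 x [0.0012, -0.0005, 0.0306] q6 -0.63
```

View pics/w3.png

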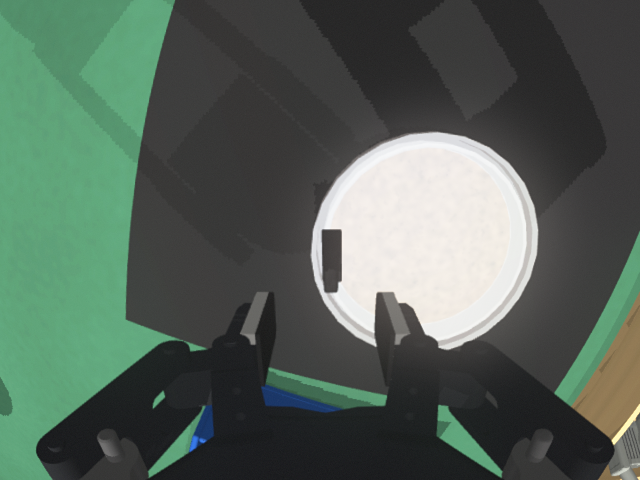

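carry_out(plan=[{"x": 0.0012,"y": -0.0005,"z": 0.0306,"roll": 0},{"x": 0.0012,"y": -0.0005,"z": 0.0306,"roll": 0},{"x": 0,"y": 0,"z": 0,"roll": 0},{"x": 0,"y": 0,"z": 0,"roll": 0}])

```text
time: 32.4
eef_pos: [0.4828, -0.1769, 0.1135]
tool_rot: [3.111, 0.046, 0.275]
wrist_force: [1.9, -0.2, -0.3]
gripper_width: 0.498
```

carry_out(plan=[{"x": 0,"y": 0,"z": 0,"roll": 0},{"x": 0,"y": 0,"z": 0,"roll": 0},{"x": 0,"y": 0,"z": 0,"roll": 0},{"x": 0,"y": 0,"z": 0,"roll": 0},{"x": 0,"y": 0,"z": 0,"roll": 0},{"x": 0,"y": 0,"z": 0,"roll": 0}], gripper=0.88)

```text
time: 33.15
eef_pos: [0.4824, -0.1767, 0.112]
tool_rot: [3.112, 0.047, 0.275]
wrist_force: [2.2, 2.1, 0.6]
gripper_width: 0.12
```

```bash
python3 plan.py
```

```text
t 33.15 tcp [ 0.4824 -0.1767  0.112 ] tip [ 0.4797 -0.1797  0.0392] rot [3.112 0.047 0.275] yaw 15.8 w 0.12 F [2.2 2.1 0.6] q6 -0.77
```

carry_out(plan=[{"x": 0,"y": 0,"z": 0,"roll": 0},{"x": 0,"y": 0,"z": 0,"roll": 0},{"x": 0,"y": 0,"z": 0,"roll": 0}], gripper=1)

```text
time: 33.52
eef_pos: [0.4822, -0.1766, 0.1122]
tool_rot: [3.112, 0.047, 0.275]
wrist_force: [-1.9, 2.7, 4.8]
gripper_width: 0.075
```

carry_out(plan=[{"x": 0,"y": 0,"z": -0.002,"roll": 0},{"x": 0,"y": 0,"z": -0.002,"roll": 0},{"x": 0,"y": 0,"z": 0,"roll": 0}])

```text
time: 33.9
eef_pos: [0.4821, -0.1765, 0.1158]
tool_rot: [3.112, 0.047, 0.275]
wrist_force: [0.2, 0.1, 0.4]
gripper_width: 0.073
```

```bash
python3 plan.py; python3 - <<'E'
from h import *
im=read_camera("scene"); cv2.imwrite("pics/s4.png",cv2.resize(im[210:310,180:320,::-1],None,fx=5,fy=5,interpolation=cv2.INTER_CUBIC))
E
```

```text
t 33.9 tcp [ 0.4821 -0.1765  0.1158] tip [ 0.4793 -0.1795  0.0429] rot [3.112 0.047 0.275] yaw 15.7 w 0.073 F [0.2 0.1 0.4] q6 -0.77
```

View pics/s4.png

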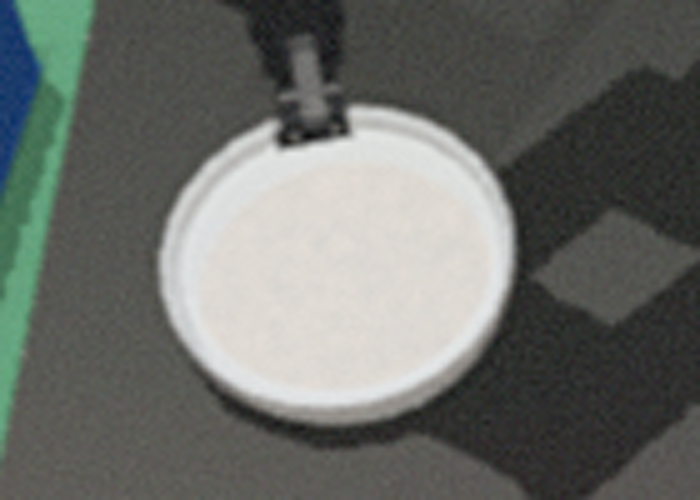

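carry_out(plan=[{"x": 0,"y": 0,"z": 0,"roll": 0},{"x": 0,"y": 0,"z": 0,"roll": 0},{"x": 0,"y": 0,"z": 0,"roll": 0}], gripper=0.905)

```text
time: 34.33
eef_pos: [0.482, -0.1765, 0.1158]
tool_rot: [3.113, 0.048, 0.275]
wrist_force: [-0.2, 0.2, -0.6]
gripper_width: 0.092
```

carry_out(plan=[{"x": 0,"y": 0,"z": -0.002,"roll": 0},{"x": 0,"y": 0,"z": -0.002,"roll": 0},{"x": 0,"y": 0,"z": -0.002,"roll": 0},{"x": 0,"y": 0,"z": -0.002,"roll": 0},{"x": 0,"y": 0,"z": 0,"roll": 0}])

```text
time: 34.95
eef_pos: [0.4827, -0.1762, 0.1242]
tool_rot: [3.112, 0.047, 0.275]
wrist_force: [-0.9, 0.3, 0.5]
gripper_width: 0.095
```

```bash
python3 plan.py; python3 - <<'E'
from h import *
im=read_camera("scene"); cv2.imwrite("pics/s5.png",cv2.resize(im[210:310,180:320,::-1],None,fx=5,fy=5,interpolation=cv2.INTER_CUBIC))
E
```

```text
t 34.95 tcp [ 0.4827 -0.1762  0.1242] tip [ 0.48   -0.1792  0.0513] rot [3.112 0.047 0.275] yaw 15.8 w 0.095 F [-0.9  0.3  0.5] q6 -0.77
```

View pics/s5.png

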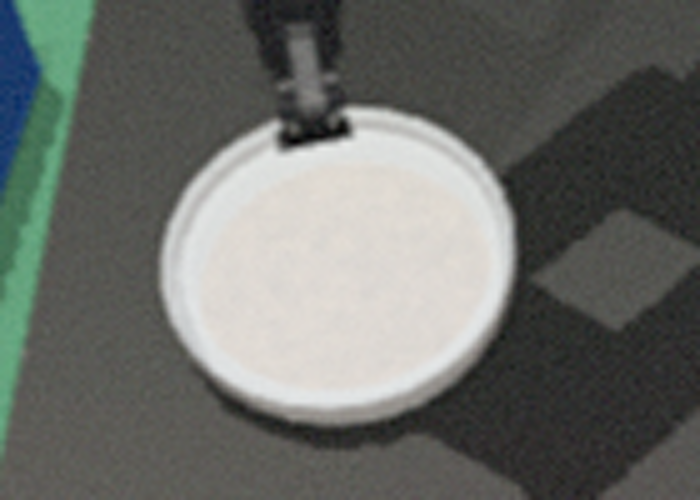

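```bash
python3 plan.py .48,-.1792,.2 .02,-.445,.24 .02,-.445,.24,80
```

```text
t 35.0 tcp [ 0.4826 -0.1762  0.1241] tip [ 0.4799 -0.1792  0.0512] rot [3.112 0.047 0.275] yaw 15.8 w 0.096 F [-0.3  0.9 -0.6] q6 -0.77
.48,-.1792,.2 :  3 x [-0.0023, 0.0015, -0.0495] q6 -0.62
.02,-.445,.24 :  9 x [-0.0574, 0.0146, -0.0013] q6 -1.79
.02,-.445,.24,80 : 7 x roll -9.2;  1 x [-0.0, -0.0, -0.0] q6 -2.92
```

carry_out(plan=[{"x": 0,"y": 0,"z": 0,"roll": 0},{"x": 0,"y": 0,"z": 0,"roll": 0},{"x": 0,"y": 0,"z": 0,"roll": 0},{"x": -0.0023,"y": 0.0015,"z": -0.0495,"roll": 0},{"x": -0.0023,"y": 0.0015,"z": -0.0495,"roll": 0},{"x": -0.0023,"y": 0.0015,"z": -0.0495,"roll": 0},{"x": 0,"y": 0,"z": 0,"roll": 0}], gripper=0.5)

```text
time: 35.88
eef_pos: [0.4845, -0.1773, 0.2771]
tool_rot: [3.106, 0.041, 0.275]
wrist_force: [0.9, -0.8, 0.3]
gripper_width: 0.499
```

carry_out(plan=[{"x": -0.0574,"y": 0.0146,"z": -0.0013,"roll": 0},{"x": -0.0574,"y": 0.0146,"z": -0.0013,"roll": 0},{"x": -0.0574,"y": 0.0146,"z": -0.0013,"roll": 0},{"x": -0.0574,"y": 0.0146,"z": -0.0013,"roll": 0},{"x": -0.0574,"y": 0.0146,"z": -0.0013,"roll": 0},{"x": -0.0574,"y": 0.0146,"z": -0.0013,"roll": 0},{"x": -0.0574,"y": 0.0146,"z": -0.0013,"roll": 0},{"x": -0.0574,"y": 0.0146,"z": -0.0013,"roll": 0},{"x": -0.0574,"y": 0.0146,"z": -0.0013,"roll": 0},{"x": 0,"y": 0,"z": 0,"roll": 0}])

```text
time: 37.12
eef_pos: [0.0188, -0.4438, 0.3117]
tool_rot: [3.113, 0.048, 0.269]
wrist_force: [0.2, 0.3, -0.3]
gripper_width: 0.501
```

carry_out(plan=[{"x": 0,"y": 0,"z": 0,"roll": -9.2},{"x": 0,"y": 0,"z": 0,"roll": -9.2},{"x": 0,"y": 0,"z": 0,"roll": -9.2},{"x": 0,"y": 0,"z": 0,"roll": -9.2},{"x": 0,"y": 0,"z": 0,"roll": -9.2},{"x": 0,"y": 0,"z": 0,"roll": -9.2},{"x": 0,"y": 0,"z": 0,"roll": 0}])

```text
time: 38.0
eef_pos: [0.0234, -0.4414, 0.3116]
tool_rot: [-3.12, 0.049, 1.239]
wrist_force: [0.0, 0.4, -0.1]
gripper_width: 0.502
```

```bash
python3 plan.py; python3 -c "
from rig import *
print(state()['joint_positions'])"
```

```text
t 38.0 tcp [ 0.0234 -0.4414  0.3116] tip [ 0.0207 -0.4442  0.2387] rot [-3.12   0.049  1.239] yaw 71.0 w 0.502 F [ 0.   0.4 -0.1] q6 -2.98
[-1.75222386  0.03571983  1.78313582 -0.0301823   1.27765118 -2.98289799]
```

carry_out(plan=[{"x": 0,"y": 0,"z": 0,"roll": -7},{"x": 0,"y": 0,"z": 0,"roll": -1},{"x": 0,"y": 0,"z": 0,"roll": -1},{"x": 0,"y": 0,"z": 0,"roll": -1},{"x": 0,"y": 0,"z": 0,"roll": 0}])

```text
time: 38.62
eef_pos: [0.0319, -0.4437, 0.312]
tool_rot: [-3.101, 0.047, 1.404]
wrist_force: [0.0, 0.7, 0.5]
gripper_width: 0.503
```

```bash
python3 plan.py; python3 -c "
from rig import *
print(state()['joint_positions'])"
```

```text
t 38.62 tcp [ 0.0319 -0.4437  0.312 ] tip [ 0.0284 -0.4466  0.2392] rot [-3.101  0.047  1.404] yaw 80.5 w 0.503 F [0.  0.7 0.5] q6 -3.12
[-1.72351157  0.04214462  1.77571659 -0.04355798  1.27789725 -3.11523533]
```

carry_out(plan=[{"x": 0,"y": 0,"z": 0,"roll": -1},{"x": 0,"y": 0,"z": 0,"roll": -1},{"x": 0,"y": 0,"z": 0,"roll": -1},{"x": 0,"y": 0,"z": 0,"roll": -1},{"x": 0,"y": 0,"z": 0,"roll": -1},{"x": 0,"y": 0,"z": 0,"roll": -1},{"x": 0,"y": 0,"z": 0,"roll": 0}])

```text
time: 39.5
eef_pos: [0.0542, -0.4462, 0.3105]
tool_rot: [-3.07, 0.043, 1.485]
wrist_force: [0.2, -0.1, -0.3]
gripper_width: 0.499
```

```bash
python3 plan.py; python3 -c "
from rig import *
print(state()['joint_positions'])"
```

```text
t 39.5 tcp [ 0.0542 -0.4462  0.3105] tip [ 0.0487 -0.4488  0.2378] rot [-3.07   0.043  1.485] yaw 85.1 w 0.499 F [ 0.2 -0.1 -0.3] q6 -3.12
[-1.65281595  0.05741015  1.7642949  -0.07518789  1.27811446 -3.11628533]
```

carry_out(plan=[{"x": 0,"y": 0,"z": 0,"roll": -1},{"x": 0,"y": 0,"z": 0,"roll": -1},{"x": 0,"y": 0,"z": 0,"roll": -1},{"x": 0,"y": 0,"z": 0,"roll": -1},{"x": 0,"y": 0,"z": 0,"roll": -1},{"x": 0,"y": 0,"z": 0,"roll": -1},{"x": 0,"y": 0,"z": 0,"roll": -1},{"x": 0,"y": 0,"z": 0,"roll": -1},{"x": 0,"y": 0,"z": 0,"roll": -1},{"x": 0,"y": 0,"z": 0,"roll": 0}])

```text
time: 40.75
eef_pos: [0.0881, -0.4467, 0.3067]
tool_rot: [-3.024, 0.032, 1.604]
wrist_force: [0.4, 0.1, 0.7]
gripper_width: 0.503
```

```bash
python3 plan.py .475,-.20,.2,15.5 .4795,-.1795,.14
```

```text
t 40.75 tcp [ 0.0881 -0.4467  0.3067] tip [ 0.0796 -0.4493  0.2343] rot [-3.024  0.032  1.604] yaw 91.9 w 0.503 F [0.4 0.1 0.7] q6 -3.12
.475,-.20,.2,15.5 : 8 x roll 9.5;  8 x [0.056, -0.0169, -0.0026] q6 -0.66
.4795,-.1795,.14 :  2 x [0.0085, -0.0094, 0.0291] q6 -0.62
```

carry_out(plan=[{"x": 0,"y": 0,"z": 0,"roll": 9.5},{"x": 0,"y": 0,"z": 0,"roll": 9.5},{"x": 0,"y": 0,"z": 0,"roll": 9.5},{"x": 0,"y": 0,"z": 0,"roll": 9.5},{"x": 0,"y": 0,"z": 0,"roll": 9.5},{"x": 0,"y": 0,"z": 0,"roll": 9.5},{"x": 0,"y": 0,"z": 0,"roll": 9.5},{"x": 0,"y": 0,"z": 0,"roll": 9.5},{"x": 0,"y": 0,"z": 0,"roll": 0}])

```text
time: 41.88
eef_pos: [0.0876, -0.4468, 0.3069]
tool_rot: [3.138, 0.122, 0.276]
wrist_force: [0.3, -0.7, -0.0]
gripper_width: 0.499
```

carry_out(plan=[{"x": 0.056,"y": -0.0169,"z": -0.0026,"roll": 0},{"x": 0.056,"y": -0.0169,"z": -0.0026,"roll": 0},{"x": 0.056,"y": -0.0169,"z": -0.0026,"roll": 0},{"x": 0.056,"y": -0.0169,"z": -0.0026,"roll": 0},{"x": 0.056,"y": -0.0169,"z": -0.0026,"roll": 0},{"x": 0.056,"y": -0.0169,"z": -0.0026,"roll": 0},{"x": 0.056,"y": -0.0169,"z": -0.0026,"roll": 0},{"x": 0.056,"y": -0.0169,"z": -0.0026,"roll": 0},{"x": 0,"y": 0,"z": 0,"roll": 0},{"x": 0,"y": 0,"z": 0,"roll": 0}])

```text
time: 43.12
eef_pos: [0.4812, -0.1954, 0.2723]
tool_rot: [3.139, 0.123, 0.277]
wrist_force: [-0.4, 0.0, 0.3]
gripper_width: 0.498
```

```bash
python3 plan.py .4795,-.1795,.1,15.5 .4795,-.1795,.041; python3 - <<'E'
from lid import *
im=shot("wrist","w6.png")
r=lidfit(im,np.array([.5405,-.162]),yaw0=.27,thr=300); print(r.fun,r.x, np.degrees(r.x[2]))
cam.cache_clear()
print(proj("wrist",(.4795,-.1795,.056)))
t=im.astype(int).sum(2)
for n in("flash1_mid","flash4_mid"): print([(np.round(q["location"]),round(q["conf"],2)) for q in spot_in("wrist",n)])
E
```

```text
t 43.12 tcp [ 0.4812 -0.1954  0.2723] tip [ 0.4726 -0.198   0.1998] rot [3.139 0.123 0.277] yaw 15.9 w 0.498 F [-0.4  0.   0.3] q6 -0.8
.4795,-.1795,.1,15.5 : 1 x roll 0.4;  2 x [0.0119, -0.0082, 0.0488] q6 -0.62
.4795,-.1795,.041 :  1 x [0.0072, -0.0002, 0.0586] q6 -0.62
1.3807108402252197 [ 0.53826465 -0.16350843  0.23051697] 13.20764936494512
[363.7477608  206.23408594]
[(array([309., 390.]), 0.68)]
[(array([307., 391.]), 0.29)]
```

View pics/w6.png

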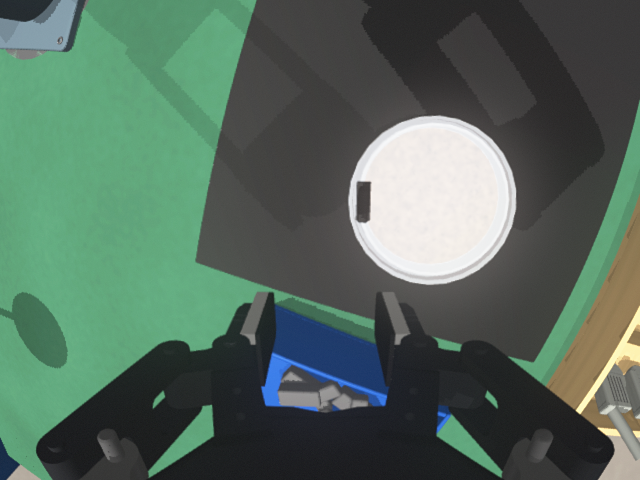

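carry_out(plan=[{"x": 0.0119,"y": -0.0082,"z": 0.0488,"roll": 0.4},{"x": 0.0119,"y": -0.0082,"z": 0.0488,"roll": 0},{"x": 0.0036,"y": 0,"z": 0.0293,"roll": 0},{"x": 0.0036,"y": 0,"z": 0.0293,"roll": 0},{"x": 0,"y": 0,"z": 0,"roll": 0},{"x": 0,"y": 0,"z": 0,"roll": 0}])

```text
time: 44.02
eef_pos: [0.4888, -0.178, 0.1149]
tool_rot: [3.136, 0.121, 0.266]
wrist_force: [0.5, -0.7, 0.4]
gripper_width: 0.503
```

```bash
python3 plan.py .4795,-.1795,.041
```

```text
t 44.02 tcp [ 0.4888 -0.178   0.1149] tip [ 0.4804 -0.1807  0.0424] rot [3.136 0.121 0.266] yaw 15.3 w 0.503 F [ 0.5 -0.7  0.4] q6 -0.72
.4795,-.1795,.041 :  1 x [-0.0004, -0.0014, 0.0015] q6 -0.61
```

carry_out(plan=[{"x": -0.002,"y": -0.001,"z": 0.0015,"roll": 0},{"x": 0,"y": 0,"z": 0,"roll": 0},{"x": 0,"y": 0,"z": 0,"roll": 0},{"x": 0,"y": 0,"z": 0,"roll": 0},{"x": 0,"y": 0,"z": 0,"roll": 0}], gripper=0.88)

```text
time: 44.65
eef_pos: [0.4865, -0.1766, 0.1126]
tool_rot: [3.137, 0.121, 0.267]
wrist_force: [0.4, -0.4, -0.3]
gripper_width: 0.119
```

carry_out(plan=[{"x": 0,"y": 0,"z": 0,"roll": 0},{"x": 0,"y": 0,"z": 0,"roll": 0},{"x": 0,"y": 0,"z": -0.002,"roll": 0},{"x": 0,"y": 0,"z": -0.002,"roll": 0},{"x": 0,"y": 0,"z": -0.002,"roll": 0},{"x": 0,"y": 0,"z": -0.002,"roll": 0},{"x": 0,"y": 0,"z": 0,"roll": 0}], gripper=1)

```text
time: 45.52
eef_pos: [0.4874, -0.1763, 0.1204]
tool_rot: [3.137, 0.122, 0.267]
wrist_force: [2.1, 0.7, 2.0]
gripper_width: 0.075
```

carry_out(plan=[{"x": 0,"y": 0,"z": -0.002,"roll": 0},{"x": 0,"y": 0,"z": -0.002,"roll": 0},{"x": 0,"y": 0,"z": -0.002,"roll": 0},{"x": 0,"y": 0,"z": 0,"roll": 0}])

```text
time: 46.02
eef_pos: [0.4877, -0.176, 0.1262]
tool_rot: [3.138, 0.122, 0.268]
wrist_force: [2.7, 1.2, -2.3]
gripper_width: 0.075
```

```bash
python3 plan.py;  python3 - <<'E'
from h import *
im=read_camera("scene"); cv2.imwrite("pics/s7.png",cv2.resize(im[200:310,190:310,::-1],None,fx=5,fy=5,interpolation=cv2.INTER_CUBIC))
E
```

```text
t 46.02 tcp [ 0.4877 -0.176   0.1262] tip [ 0.4792 -0.1786  0.0537] rot [3.138 0.122 0.268] yaw 15.3 w 0.075 F [ 2.7  1.2 -2.3] q6 -0.72
```

View pics/s7.png

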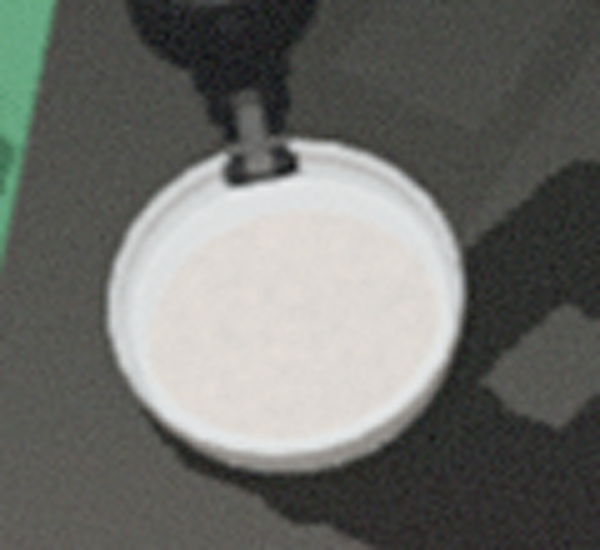

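carry_out(plan=[{"x": 0.001,"y": 0,"z": 0,"roll": 0},{"x": 0.001,"y": 0,"z": -0.001,"roll": 0},{"x": 0,"y": 0,"z": 0,"roll": 0}])

```text
time: 46.45
eef_pos: [0.4898, -0.1757, 0.1271]
tool_rot: [3.137, 0.122, 0.267]
wrist_force: [-1.0, -0.2, -0.6]
gripper_width: 0.072
```

carry_out(plan=[{"x": 0.0005,"y": 0,"z": -0.002,"roll": 0},{"x": 0.0005,"y": 0,"z": -0.002,"roll": 0},{"x": 0,"y": 0,"z": 0,"roll": 0}])

```text
time: 46.82
eef_pos: [0.4915, -0.1752, 0.1312]
tool_rot: [3.137, 0.121, 0.267]
wrist_force: [0.1, 0.6, -1.8]
gripper_width: 0.073
```

```bash
python3 plan.py
```

```text
t 46.83 tcp [ 0.4915 -0.1752  0.1312] tip [ 0.4831 -0.1779  0.0588] rot [3.137 0.121 0.267] yaw 15.3 w 0.073 F [ 0.1  0.6 -1.8] q6 -0.72
```

```bash
python3 plan.py .4831,-.1779,.0728 .4431,-.0149,.0728 .4431,-.0149,.0448 .4431,-.0149,.0368
```

```text
t 46.83 tcp [ 0.4915 -0.1752  0.1312] tip [ 0.4831 -0.1779  0.0588] rot [3.137 0.121 0.267] yaw 15.3 w 0.073 F [ 0.1  0.6 -1.8] q6 -0.72
.4831,-.1779,.0728 :  1 x [-0.0017, 0.0001, -0.0139] q6 -0.61
.4431,-.0149,.0728 :  3 x [0.0015, -0.0559, -0.0004] q6 -0.29
.4431,-.0149,.0448 :  1 x [0.0034, -0.0001, 0.0278] q6 -0.29
.4431,-.0149,.0368 :  1 x [0.001, -0.0, 0.0079] q6 -0.29
```

carry_out(plan=[{"x": -0.0004,"y": 0,"z": -0.0035,"roll": 0},{"x": -0.0004,"y": 0,"z": -0.0035,"roll": 0},{"x": -0.0004,"y": 0,"z": -0.0035,"roll": 0},{"x": -0.0004,"y": 0,"z": -0.0035,"roll": 0},{"x": 0,"y": 0,"z": 0,"roll": 0}])

```text
time: 47.45
eef_pos: [0.4916, -0.1751, 0.1454]
tool_rot: [3.137, 0.121, 0.267]
wrist_force: [0.3, 0.1, -2.5]
gripper_width: 0.075
```

carry_out(plan=[{"x": 0.0007,"y": -0.028,"z": 0,"roll": 0},{"x": 0.0007,"y": -0.028,"z": 0,"roll": 0},{"x": 0.0007,"y": -0.028,"z": 0,"roll": 0},{"x": 0.0007,"y": -0.028,"z": 0,"roll": 0},{"x": 0.0007,"y": -0.028,"z": 0,"roll": 0},{"x": 0.0007,"y": -0.028,"z": 0,"roll": 0},{"x": 0,"y": 0,"z": 0,"roll": 0},{"x": 0,"y": 0,"z": 0,"roll": 0}])

```text
time: 48.45
eef_pos: [0.4515, -0.0124, 0.144]
tool_rot: [3.137, 0.121, 0.268]
wrist_force: [-0.2, -0.2, -1.8]
gripper_width: 0.073
```

```bash
python3 plan.py .4431,-.0149,.0448; python3 - <<'E'
from lid import *
im=shot("top","t8.png"); cam.cache_clear()
for n in("lid_mid","dish"):
    for t in trace("top",n)[:2]:
        ys,xs=np.nonzero(t["mask"]); g=np.array([at("top",(x,y),.03)[:2] for x,y in zip(xs,ys)]); print(n,round(t["conf"],2),g.mean(0).round(4),g.min(0).round(4),g.max(0).round(4))
E
```

```text
t 48.45 tcp [ 0.4515 -0.0124  0.144 ] tip [ 0.443  -0.0151  0.0715] rot [3.137 0.121 0.268] yaw 15.3 w 0.073 F [-0.2 -0.2 -1.8] q6 -0.46
.4431,-.0149,.0448 :  1 x [0.0033, -0.0003, 0.0265] q6 -0.29
lid_mid 0.52 [0.5368 0.0093] [ 0.3321 -0.2905] [0.7217 0.2921]
lid_mid 0.5 [0.4374 0.0331] [0.4322 0.0232] [0.4419 0.0453]
dish 0.67 [ 0.5388 -0.1716] [ 0.4713 -0.2292] [ 0.6046 -0.1045]
```

carry_out(plan=[{"x": 0.001,"y": 0,"z": 0.008,"roll": 0},{"x": 0.001,"y": 0,"z": 0.008,"roll": 0},{"x": 0.0007,"y": 0,"z": 0.006,"roll": 0},{"x": 0.0004,"y": 0,"z": 0.003,"roll": 0},{"x": 0,"y": 0,"z": 0,"roll": 0}])

```text
time: 49.22
eef_pos: [0.4509, -0.012, 0.1183]
tool_rot: [3.138, 0.122, 0.267]
wrist_force: [0.0, 0.6, -0.4]
gripper_width: 0.074
```

carry_out(plan=[{"x": 0.0004,"y": 0,"z": 0.003,"roll": 0},{"x": 0.0004,"y": 0,"z": 0.003,"roll": 0},{"x": 0,"y": 0,"z": 0,"roll": 0}])

```text
time: 49.6
eef_pos: [0.4512, -0.012, 0.1125]
tool_rot: [3.137, 0.122, 0.267]
wrist_force: [0.3, -0.5, 0.0]
gripper_width: 0.075
```

carry_out(plan=[{"x": 0.0004,"y": 0,"z": 0.003,"roll": 0},{"x": 0.0004,"y": 0,"z": 0.003,"roll": 0},{"x": 0,"y": 0,"z": 0,"roll": 0}])

```text
time: 49.98
eef_pos: [0.4509, -0.0121, 0.1065]
tool_rot: [3.138, 0.123, 0.267]
wrist_force: [-4.1, -1.4, 5.3]
gripper_width: 0.074
```

carry_out(plan=[{"x": 0.0004,"y": 0,"z": 0.002,"roll": 0},{"x": 0.0004,"y": 0,"z": 0.002,"roll": 0},{"x": 0,"y": 0,"z": 0,"roll": 0}])

```text
time: 50.35
eef_pos: [0.4512, -0.0121, 0.1027]
tool_rot: [3.137, 0.122, 0.267]
wrist_force: [-5.7, -1.7, 6.5]
gripper_width: 0.073
```

carry_out(plan=[{"x": 0,"y": 0,"z": 0,"roll": 0},{"x": 0,"y": 0,"z": 0,"roll": 0},{"x": 0,"y": 0,"z": 0,"roll": 0},{"x": 0,"y": 0,"z": 0,"roll": 0},{"x": 0,"y": 0,"z": 0,"roll": 0}], gripper=0.6)

```text
time: 50.98
eef_pos: [0.4515, -0.012, 0.1024]
tool_rot: [3.138, 0.122, 0.267]
wrist_force: [-0.4, 0.2, 0.0]
gripper_width: 0.401
```

```bash
python3 plan.py .4431,-.0149,.18 .55,.39,.18,0
```

```text
t 50.98 tcp [ 0.4515 -0.012   0.1024] tip [ 0.4431 -0.0146  0.03  ] rot [3.138 0.122 0.267] yaw 15.3 w 0.401 F [-0.4  0.2  0. ] q6 -0.45
.4431,-.0149,.18 :  3 x [-0.0061, 0.0003, -0.0496] q6 -0.29
.55,.39,.18,0 : 2 x roll 7.7;  7 x [0.0151, -0.0578, -0.0039] q6 0.61
```

carry_out(plan=[{"x": -0.006,"y": 0,"z": -0.05,"roll": 0},{"x": -0.006,"y": 0,"z": -0.05,"roll": 0},{"x": -0.006,"y": 0,"z": -0.05,"roll": 0},{"x": 0,"y": 0,"z": 0,"roll": 9.6},{"x": 0,"y": 0,"z": 0,"roll": 9.6},{"x": 0,"y": 0,"z": 0,"roll": 0}])

```text
time: 51.72
eef_pos: [0.4516, -0.0112, 0.2536]
tool_rot: [3.098, 0.114, -0.069]
wrist_force: [-0.3, -0.0, -0.6]
gripper_width: 0.403
```

```bash
python3 plan.py .585,.385,.16,-4
```

```text
t 51.73 tcp [ 0.4516 -0.0112  0.2536] tip [ 0.4431 -0.0139  0.1812] rot [ 3.098  0.114 -0.069] yaw -3.9 w 0.403 F [-0.3 -0.  -0.6] q6 -0.15
.585,.385,.16,-4 : 1 x roll 0.1;  8 x [0.0144, -0.051, -0.0012] q6 0.65
```

carry_out(plan=[{"x": 0.0144,"y": -0.051,"z": -0.0012,"roll": 0},{"x": 0.0144,"y": -0.051,"z": -0.0012,"roll": 0},{"x": 0.0144,"y": -0.051,"z": -0.0012,"roll": 0},{"x": 0.0144,"y": -0.051,"z": -0.0012,"roll": 0},{"x": 0.0144,"y": -0.051,"z": -0.0012,"roll": 0},{"x": 0.0144,"y": -0.051,"z": -0.0012,"roll": 0},{"x": 0.0144,"y": -0.051,"z": -0.0012,"roll": 0},{"x": 0.0144,"y": -0.051,"z": -0.0012,"roll": 0},{"x": 0,"y": 0,"z": 0,"roll": 0},{"x": 0,"y": 0,"z": 0,"roll": 0}], gripper=0.7)

```text
time: 52.98
eef_pos: [0.5931, 0.3874, 0.2311]
tool_rot: [3.096, 0.115, -0.068]
wrist_force: [0.0, -0.0, 0.0]
gripper_width: 0.298
```

```bash
python3 plan.py; python3 - <<'E'
from lid import *
np.set_printoptions(precision=4,suppress=True)
im=shot("wrist","w9.png"); cam.cache_clear(); c=cam("wrist")
for n in("gauge_mid","stub_mid"):
    for t in trace("wrist",n)[:2]:
        ys,xs=np.nonzero(t["mask"]); g=np.array([at("wrist",(x,y),.013,c)[:2] for x,y in zip(xs,ys)])
        u=np.linalg.svd(g-g.mean(0),full_matrices=False)[2][0]
        print(n,round(t["conf"],2),np.round(t["location"]),g.mean(0),g.min(0),g.max(0),"ang",np.degrees(np.arctan2(u[1],u[0])),cv2.minAreaRect((g*1000).astype(np.float32)))
E
```

```text
t 52.98 tcp [0.5931 0.3874 0.2311] tip [0.5845 0.3847 0.1586] rot [ 3.096  0.115 -0.068] yaw -3.9 w 0.298 F [ 0. -0.  0.] q6 0.48
gauge_mid 0.94 [353. 186.] [0.5922 0.4081] [0.5818 0.3596] [0.6026 0.4553] ang -94.61256028895343 ((592.1962280273438, 407.3766784667969), (95.93731689453125, 17.12744140625), 85.20306396484375)
gauge_mid 0.34 [163. 213.] [0.4227 0.3949] [0.4111 0.3386] [0.434  0.4461] ang -94.7471508382128 ((422.6708068847656, 392.1639099121094), (108.180908203125, 15.933300971984863), 85.8539047241211)
```

View pics/w9.png

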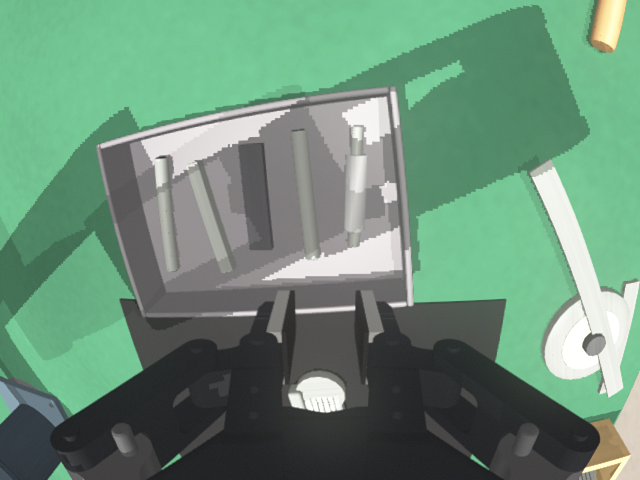

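```bash
python3 plan.py .5915,.405,.09,-4.7 .5915,.405,.03 .5915,.405,.0135
```

```text
t 53.12 tcp [0.5935 0.3865 0.2326] tip [0.585  0.3838 0.1601] rot [ 3.097  0.114 -0.07 ] yaw -4.0 w 0.301 F [ 0.1 -0.1 -0.6] q6 0.48
.5915,.405,.09,-4.7 : 1 x roll 0.7;  2 x [0.0063, -0.0124, 0.034] q6 0.68
.5915,.405,.03 :  1 x [0.0068, -0.0027, 0.0596] q6 0.68
.5915,.405,.0135 :  1 x [0.0019, -0.0007, 0.0164] q6 0.68
```

carry_out(plan=[{"x": 0.0063,"y": -0.0124,"z": 0.034,"roll": 0.7},{"x": 0.0063,"y": -0.0124,"z": 0.034,"roll": 0},{"x": 0,"y": 0,"z": 0,"roll": 0},{"x": 0.0034,"y": -0.0013,"z": 0.0298,"roll": 0},{"x": 0.0034,"y": -0.0014,"z": 0.0298,"roll": 0},{"x": 0,"y": 0,"z": 0,"roll": 0},{"x": 0,"y": 0,"z": 0,"roll": 0}])

```text
time: 54.0
eef_pos: [0.6009, 0.409, 0.1046]
tool_rot: [3.098, 0.111, -0.083]
wrist_force: [-0.6, -0.2, 0.6]
gripper_width: 0.3
```

```bash
python3 plan.py .5915,.405,.0135
```

```text
t 54.0 tcp [0.6009 0.409  0.1046] tip [0.5926 0.4064 0.0322] rot [ 3.098  0.111 -0.083] yaw -4.7 w 0.3 F [-0.6 -0.2  0.6] q6 0.51
.5915,.405,.0135 :  1 x [0.001, 0.0007, 0.0187] q6 0.68
```

carry_out(plan=[{"x": 0.0005,"y": 0.0003,"z": 0.008,"roll": 0},{"x": 0.0005,"y": 0.0004,"z": 0.006,"roll": 0},{"x": 0,"y": 0,"z": 0.004,"roll": 0},{"x": 0,"y": 0,"z": 0,"roll": 0}])

```text
time: 54.5
eef_pos: [0.5992, 0.4077, 0.0861]
tool_rot: [3.097, 0.111, -0.082]
wrist_force: [-1.3, -1.1, 9.0]
gripper_width: 0.302
```

carry_out(plan=[{"x": 0,"y": 0,"z": 0,"roll": 0},{"x": 0,"y": 0,"z": 0,"roll": 0},{"x": 0,"y": 0,"z": 0,"roll": 0},{"x": 0,"y": 0,"z": 0,"roll": 0}], gripper=1)

```text
time: 55.0
eef_pos: [0.5997, 0.4079, 0.086]
tool_rot: [3.097, 0.11, -0.082]
wrist_force: [0.5, -1.0, 7.6]
gripper_width: 0.121
```

carry_out(plan=[{"x": -0.001,"y": 0,"z": -0.01,"roll": 0},{"x": -0.002,"y": 0.001,"z": -0.02,"roll": 0},{"x": -0.003,"y": 0.001,"z": -0.03,"roll": 0},{"x": -0.003,"y": 0.001,"z": -0.03,"roll": 0},{"x": 0,"y": 0,"z": 0,"roll": 0}])

```text
time: 55.62
eef_pos: [0.6015, 0.4095, 0.1789]
tool_rot: [3.1, 0.107, -0.082]
wrist_force: [0.4, 0.0, -0.5]
gripper_width: 0.116
```

```bash
python3 plan.py
```

```text
t 55.62 tcp [0.6015 0.4095 0.1789] tip [0.5934 0.4071 0.1064] rot [ 3.1    0.107 -0.082] yaw -4.7 w 0.116 F [ 0.4  0.  -0.5] q6 0.51
```

```bash
python3 - <<'E'
from lid import *
np.set_printoptions(precision=4,suppress=True)
im=shot("wrist","w10.png"); cam.cache_clear(); c=cam("wrist")
for t in trace("wrist","gauge_mid")[:3]:
    ys,xs=np.nonzero(t["mask"]); print(round(t["conf"],2),np.round(t["location"]),xs.min(),xs.max(),ys.min(),ys.max(),len(xs))
cv2.imwrite("pics/w10c.png",cv2.resize(im[60:420,150:500,::-1],None,fx=1.6,fy=1.6))
E
```

```text
0.82 [324. 279.] 304 344 190 391 5463
```

View pics/w10c.png

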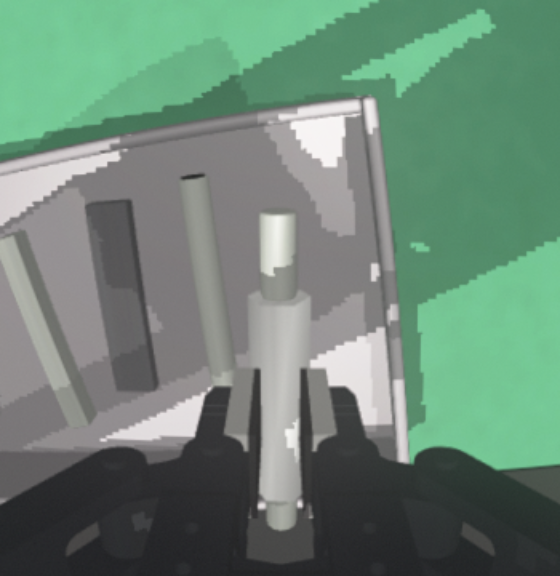

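```bash
python3 plan.py .5405,-.162,.115
```

```text
t 55.73 tcp [0.5999 0.4086 0.1748] tip [0.5914 0.406  0.1023] rot [ 3.096  0.113 -0.082] yaw -4.7 w 0.123 F [-0.2 -0.4 -1. ] q6 0.51
.5405,-.162,.115 :  10 x [-0.0005, 0.057, 0.0014] q6 -0.2
```

carry_out(plan=[{"x": -0.0005,"y": 0.057,"z": 0.0014,"roll": 0},{"x": -0.0005,"y": 0.057,"z": 0.0014,"roll": 0},{"x": -0.0005,"y": 0.057,"z": 0.0014,"roll": 0},{"x": -0.0005,"y": 0.057,"z": 0.0014,"roll": 0},{"x": -0.0005,"y": 0.057,"z": 0.0014,"roll": 0},{"x": -0.0005,"y": 0.057,"z": 0.0014,"roll": 0},{"x": -0.0005,"y": 0.057,"z": 0.0014,"roll": 0},{"x": -0.0005,"y": 0.057,"z": 0.0014,"roll": 0},{"x": -0.0005,"y": 0.057,"z": 0.0014,"roll": 0},{"x": -0.0005,"y": 0.057,"z": 0.0014,"roll": 0}])

```text
time: 56.98
eef_pos: [0.5483, -0.1606, 0.1856]
tool_rot: [3.097, 0.116, -0.082]
wrist_force: [-0.1, -0.7, -1.5]
gripper_width: 0.123
```

carry_out(plan=[{"x": 0,"y": 0,"z": 0,"roll": 0},{"x": 0,"y": 0,"z": 0,"roll": 0}])

```text
time: 57.22
eef_pos: [0.5487, -0.1588, 0.1857]
tool_rot: [3.098, 0.116, -0.083]
wrist_force: [-0.3, 1.1, -1.1]
gripper_width: 0.117
```

```bash
python3 plan.py; python3 - <<'E'
from lid import *
np.set_printoptions(precision=4,suppress=True)
im=shot("wrist","w11.png"); cam.cache_clear(); c=cam("wrist")
shot("top","t11.png")
for cn,n,z in(("wrist","gauge_mid",.04),("wrist","dish",.027),("wrist","lid_mid",.017),("top","lid_mid",.017),("top","dish",.027)):
    cc=cam(cn)
    for t in trace(cn,n)[:1]:
        k=max(cv2.findContours(t["mask"].astype(np.uint8),cv2.RETR_EXTERNAL,cv2.CHAIN_APPROX_NONE)[0],key=len)[:,0]
        g=np.array([at(cn,p,z,cc)[:2] for p in k]); A=np.c_[2*g,np.ones(len(g))]
        for _ in range(15):   # robust circle
            s=np.linalg.lstsq(A,(g**2).sum(1),rcond=None)[0]; r=np.sqrt(s[2]+s[:2]@s[:2]); d=abs(np.hypot(*(g-s[:2]).T)-r); m=d<max(.0015,np.median(d)*1.5); g=g[m];A=A[m]
        print(cn,n,round(t["conf"],2),np.round(t["location"]),"circle",s[:2],r,len(g),len(k))
E
```

```text
t 57.23 tcp [ 0.5487 -0.1588  0.1857] tip [ 0.54   -0.1613  0.1133] rot [ 3.098  0.116 -0.083] yaw -4.8 w 0.117 F [-0.3  1.1 -1.1] q6 -0.32
wrist gauge_mid 0.75 [324. 279.] circle [ 0.531  -0.1823] 0.05843924517067733 31 430
wrist dish 0.69 [350. 222.] circle [ 0.5386 -0.1603] 0.06691821452841301 285 772
wrist lid_mid 0.93 [266.  47.] circle [ 0.5017 -0.0093] 0.06445366505632802 117 542
top dish 0.81 [404. 261.] circle [ 0.5188 -0.1833] 0.038202428678905685 28 144
```

```bash
python3 plan.py .539,-.161,.05 .539,-.161,.018
```

```text
t 57.58 tcp [ 0.5497 -0.1581  0.187 ] tip [ 0.5412 -0.1608  0.1146] rot [ 3.096  0.113 -0.081] yaw -4.6 w 0.12 F [ 0.  -0.5 -0.1] q6 -0.32
.539,-.161,.05 :  2 x [0.0026, -0.0013, 0.0322] q6 -0.2
.539,-.161,.018 :  1 x [0.0036, -0.0014, 0.0318] q6 -0.2
```

carry_out(plan=[{"x": 0.0026,"y": -0.0013,"z": 0.0322,"roll": 0},{"x": 0.0026,"y": -0.0013,"z": 0.0322,"roll": 0},{"x": 0.0018,"y": -0.0007,"z": 0.0159,"roll": 0},{"x": 0.0012,"y": -0.0005,"z": 0.0109,"roll": 0},{"x": 0.0006,"y": -0.0002,"z": 0.004,"roll": 0},{"x": 0,"y": 0,"z": 0,"roll": 0},{"x": 0,"y": 0,"z": 0,"roll": 0}])

```text
time: 58.45
eef_pos: [0.548, -0.1596, 0.0922]
tool_rot: [3.095, 0.112, -0.082]
wrist_force: [-0.4, -0.4, -1.4]
gripper_width: 0.122
```

```bash
python3 plan.py
```

```text
t 58.45 tcp [ 0.548  -0.1596  0.0922] tip [ 0.5396 -0.1623  0.0197] rot [ 3.095  0.112 -0.082] yaw -4.7 w 0.122 F [-0.4 -0.4 -1.4] q6 -0.3
```

carry_out(plan=[{"x": 0.0002,"y": -0.001,"z": 0.0015,"roll": 0},{"x": 0.0002,"y": 0,"z": 0.0015,"roll": 0},{"x": 0,"y": 0,"z": 0,"roll": 0},{"x": 0,"y": 0,"z": 0,"roll": 0}])

```text
time: 58.95
eef_pos: [0.5476, -0.1585, 0.0883]
tool_rot: [3.096, 0.113, -0.082]
wrist_force: [0.6, 0.3, 0.2]
gripper_width: 0.123
```

```bash
python3 plan.py
```

```text
t 58.95 tcp [ 0.5476 -0.1585  0.0883] tip [ 0.5392 -0.1611  0.0158] rot [ 3.096  0.113 -0.082] yaw -4.7 w 0.123 F [0.6 0.3 0.2] q6 -0.3
```

carry_out(plan=[{"x": 0,"y": 0,"z": 0,"roll": 0},{"x": 0,"y": 0,"z": 0,"roll": 0},{"x": 0,"y": 0,"z": 0,"roll": 0},{"x": 0,"y": 0,"z": 0,"roll": 0},{"x": -0.001,"y": 0,"z": -0.01,"roll": 0},{"x": -0.004,"y": 0.001,"z": -0.04,"roll": 0},{"x": -0.005,"y": 0.002,"z": -0.05,"roll": 0},{"x": -0.005,"y": 0.002,"z": -0.05,"roll": 0},{"x": 0,"y": 0,"z": 0,"roll": 0}], gripper=0.72)

```text
time: 60.08
eef_pos: [0.5519, -0.1576, 0.2447]
tool_rot: [3.092, 0.103, -0.082]
wrist_force: [0.0, 0.2, 0.2]
gripper_width: 0.276
```

```bash
python3 plan.py .445,-.03,.16,15.3
```

```text
t 60.08 tcp [ 0.5519 -0.1576  0.2447] tip [ 0.5441 -0.1606  0.1722] rot [ 3.092  0.103 -0.082] yaw -4.7 w 0.276 F [0.  0.2 0.2] q6 -0.33
.445,-.03,.16,15.3 : 2 x roll -10.0;  3 x [-0.0197, -0.0508, 0.0058] q6 -0.33
```

carry_out(plan=[{"x": 0,"y": 0,"z": 0,"roll": -10},{"x": 0,"y": 0,"z": 0,"roll": -10},{"x": -0.0197,"y": -0.0508,"z": 0.0058,"roll": 0},{"x": -0.0197,"y": -0.0508,"z": 0.0058,"roll": 0},{"x": -0.0197,"y": -0.0508,"z": 0.0058,"roll": 0},{"x": 0,"y": 0,"z": 0,"roll": 0},{"x": 0,"y": 0,"z": 0,"roll": 0}], gripper=0.5)

```text
time: 60.95
eef_pos: [0.4511, -0.0263, 0.2286]
tool_rot: [3.137, 0.121, 0.27]
wrist_force: [0.4, -0.2, -0.1]
gripper_width: 0.505
```

```bash
cat > m.py <<'E'
from lid import *
np.set_printoptions(precision=4,suppress=True)
im=shot("wrist","w12.png"); cam.cache_clear(); c=cam("wrist"); tp=shot("top","t12.png")
g=np.array([.5029,.0015])
r=lidfit(im,g,zs=.003,yaw0=.27,thr=300); print("lidfit",r.fun,r.x,np.degrees(r.x[2])); e=np.array([np.cos(r.x[2]),np.sin(r.x[2])]); print("tab",r.x[:2]-.062*e)
# tab top blob: dark pixels near predicted tab
u,v=proj("wrist",(*(r.x[:2]-.062*e),.043),c); print("pred tab px",u,v)
b=im.astype(int).sum(2); u0,v0=int(u)-25,int(v)-35; s=(b[v0:v0+70,u0:u0+50]<150)
cn,lab,st,ce=cv2.connectedComponentsWithStats(s.astype(np.uint8)); 
for i in range(1,cn):
    if st[i,4]>100: print("dark blob",st[i,:2]+[u0,v0],st[i,2:],ce[i]+[u0,v0],"z.043:",at("wrist",ce[i]+[u0,v0],.04,c)[:2])
for cn_,n,z in(("top","dish",.027),("scene","dish",.027),("top","gauge_mid",.014),("scene","gauge_mid",.014)):
    if n=="dish" or True:
        if cn_=="scene" : 
            if n=="dish": read_camera("scene")
        for t in trace(cn_,n)[:2]:
            ys,xs=np.nonzero(t["mask"]); q=np.array([at(cn_,p,z)[:2] for p in zip(xs,ys)]); print(cn_,n,round(t["conf"],2),q.mean(0),q.min(0),q.max(0),(q.min(0)+q.max(0))/2)
E
python3 m.py; python3 plan.py
```

```text
lidfit 1.9747636318206787 [0.5029 0.0003 0.228 ] 13.064688970066719
tab [ 0.4425 -0.0138]
pred tab px 350.48204006316433 215.7454588669202
top dish 0.72 [ 0.4881 -0.397 ] [ 0.4565 -0.4193] [ 0.52   -0.3721] [ 0.4883 -0.3957]
top dish 0.6 [ 0.5506 -0.1925] [ 0.474  -0.2279] [ 0.6049 -0.121 ] [ 0.5395 -0.1745]
scene dish 0.89 [ 0.5473 -0.1618] [ 0.4711 -0.2322] [ 0.618  -0.0922] [ 0.5445 -0.1622]
scene gauge_mid 0.64 [ 0.5387 -0.164 ] [ 0.5292 -0.2036] [ 0.5485 -0.12  ] [ 0.5388 -0.1618]
t 61.3 tcp [ 0.451  -0.0267  0.2283] tip [ 0.4425 -0.0294  0.1558] rot [3.138 0.122 0.268] yaw 15.4 w 0.501 F [ 0.1  0.  -0.1] q6 -0.51
```

```bash
python3 plan.py .4430,-.0146,.09,15.3 .4430,-.0146,.0305
```

```text
t 61.3 tcp [ 0.451  -0.0267  0.2283] tip [ 0.4425 -0.0294  0.1558] rot [3.138 0.122 0.268] yaw 15.4 w 0.501 F [ 0.1  0.  -0.1] q6 -0.51
.4430,-.0146,.09,15.3 : 1 x roll 0.1;  2 x [0.0062, -0.0072, 0.0324] q6 -0.29
.4430,-.0146,.0305 :  1 x [0.0072, -0.0002, 0.0591] q6 -0.29
```

carry_out(plan=[{"x": 0.0062,"y": -0.0072,"z": 0.0324,"roll": 0},{"x": 0.0062,"y": -0.0072,"z": 0.0324,"roll": 0},{"x": 0.0036,"y": 0,"z": 0.0295,"roll": 0},{"x": 0.0024,"y": 0,"z": 0.02,"roll": 0},{"x": 0.0012,"y": 0,"z": 0.009,"roll": 0},{"x": 0,"y": 0,"z": 0,"roll": 0},{"x": 0,"y": 0,"z": 0,"roll": 0}])

```text
time: 62.18
eef_pos: [0.4519, -0.0118, 0.1043]
tool_rot: [3.137, 0.121, 0.269]
wrist_force: [-0.1, 0.4, 1.0]
gripper_width: 0.499
```

```bash
python3 plan.py .4430,-.0146,.0305
```

```text
t 62.17 tcp [ 0.4519 -0.0118  0.1043] tip [ 0.4435 -0.0144  0.0318] rot [3.137 0.121 0.269] yaw 15.4 w 0.499 F [-0.1  0.4  1. ] q6 -0.45
.4430,-.0146,.0305 :  1 x [-0.0003, 0.0, 0.0014] q6 -0.3
```

carry_out(plan=[{"x": 0,"y": 0,"z": 0.0035,"roll": 0},{"x": 0,"y": 0,"z": 0,"roll": 0},{"x": 0,"y": 0,"z": 0,"roll": 0},{"x": 0,"y": 0,"z": 0,"roll": 0},{"x": 0,"y": 0,"z": 0,"roll": 0}], gripper=0.88)

```text
time: 62.8
eef_pos: [0.4509, -0.0117, 0.1002]
tool_rot: [3.138, 0.122, 0.269]
wrist_force: [-1.3, -0.5, 0.2]
gripper_width: 0.125
```

carry_out(plan=[{"x": 0,"y": 0,"z": 0,"roll": 0},{"x": 0,"y": 0,"z": 0,"roll": 0},{"x": 0.0002,"y": 0,"z": -0.002,"roll": 0},{"x": 0.0002,"y": 0,"z": -0.002,"roll": 0},{"x": 0.0002,"y": 0,"z": -0.002,"roll": 0},{"x": 0.0002,"y": 0,"z": -0.002,"roll": 0},{"x": 0.0002,"y": 0,"z": -0.002,"roll": 0},{"x": 0.0002,"y": 0,"z": -0.002,"roll": 0},{"x": 0.0002,"y": 0,"z": -0.002,"roll": 0},{"x": 0.0002,"y": 0,"z": -0.002,"roll": 0}], gripper=1)

```text
time: 64.05
eef_pos: [0.4542, -0.0106, 0.1158]
tool_rot: [3.138, 0.122, 0.269]
wrist_force: [0.2, 0.3, -0.2]
gripper_width: 0.075
```

carry_out(plan=[{"x": 0,"y": 0,"z": -0.005,"roll": 0},{"x": 0,"y": 0,"z": -0.005,"roll": 0},{"x": 0,"y": 0,"z": -0.005,"roll": 0},{"x": 0,"y": 0,"z": -0.005,"roll": 0},{"x": 0,"y": 0,"z": -0.005,"roll": 0},{"x": 0,"y": 0,"z": -0.004,"roll": 0},{"x": 0,"y": 0,"z": 0,"roll": 0},{"x": 0,"y": 0,"z": 0,"roll": 0}])

```text
time: 65.05
eef_pos: [0.4575, -0.0096, 0.1445]
tool_rot: [3.138, 0.122, 0.269]
wrist_force: [-0.3, -0.1, -1.1]
gripper_width: 0.076
```

```bash
python3 plan.py; python3 - <<'E'
from lid import *
im=shot("wrist","w13.png"); cam.cache_clear(); c=cam("wrist"); shot("scene","s13.png")
print(spot_in("wrist","lid_mid"))
E
```

```text
t 65.05 tcp [ 0.4575 -0.0096  0.1445] tip [ 0.449  -0.0123  0.072 ] rot [3.138 0.122 0.269] yaw 15.4 w 0.076 F [-0.3 -0.1 -1.1] q6 -0.46
[{'location': [456.7, 255.2], 'conf': 0.89}]
```

```bash
python3 plan.py .449,-.0123,.077 .4831,-.178,.077 .4831,-.178,.0595
```

```text
t 65.2 tcp [ 0.4575 -0.0096  0.1444] tip [ 0.4489 -0.0122  0.072 ] rot [3.138 0.122 0.269] yaw 15.4 w 0.074 F [ 0.4 -0.  -1.8] q6 -0.46
.449,-.0123,.077 :  1 x [-0.0006, 0.0001, -0.005] q6 -0.29
.4831,-.178,.077 :  3 x [-0.0037, 0.0563, 0.0007] q6 -0.61
.4831,-.178,.0595 :  1 x [0.0021, -0.0001, 0.0174] q6 -0.61
```

carry_out(plan=[{"x": -0.0006,"y": 0,"z": -0.005,"roll": 0},{"x": -0.0018,"y": 0.0281,"z": 0.0003,"roll": 0},{"x": -0.0018,"y": 0.0281,"z": 0.0003,"roll": 0},{"x": -0.0018,"y": 0.0281,"z": 0.0003,"roll": 0},{"x": -0.0019,"y": 0.0282,"z": 0.0003,"roll": 0},{"x": -0.0019,"y": 0.0282,"z": 0.0004,"roll": 0},{"x": -0.0019,"y": 0.0282,"z": 0.0004,"roll": 0},{"x": 0,"y": 0,"z": 0,"roll": 0},{"x": 0,"y": 0,"z": 0,"roll": 0}])

```text
time: 66.32
eef_pos: [0.4914, -0.1749, 0.1496]
tool_rot: [3.139, 0.122, 0.269]
wrist_force: [-0.2, 0.5, -0.7]
gripper_width: 0.074
```

```bash
python3 plan.py .4831,-.178,.0595
```

```text
t 66.33 tcp [ 0.4914 -0.1749  0.1496] tip [ 0.4828 -0.1775  0.0771] rot [3.139 0.122 0.269] yaw 15.4 w 0.074 F [-0.2  0.5 -0.7] q6 -0.73
.4831,-.178,.0595 :  1 x [0.0023, 0.0005, 0.0175] q6 -0.61
```

carry_out(plan=[{"x": 0.0006,"y": 0.0002,"z": 0.0045,"roll": 0},{"x": 0.0006,"y": 0.0003,"z": 0.0045,"roll": 0},{"x": 0.0006,"y": 0,"z": 0.0045,"roll": 0},{"x": 0.0005,"y": 0,"z": 0.004,"roll": 0},{"x": 0,"y": 0,"z": 0,"roll": 0}])

```text
time: 66.95
eef_pos: [0.4918, -0.1757, 0.1316]
tool_rot: [3.138, 0.122, 0.269]
wrist_force: [-0.2, -0.3, -0.8]
gripper_width: 0.077
```

```bash
python3 plan.py
```

```text
t 66.95 tcp [ 0.4918 -0.1757  0.1316] tip [ 0.4833 -0.1783  0.0591] rot [3.138 0.122 0.269] yaw 15.4 w 0.077 F [-0.2 -0.3 -0.8] q6 -0.72
```

carry_out(plan=[{"x": -0.0005,"y": 0,"z": 0.002,"roll": 0},{"x": -0.0005,"y": 0,"z": 0.002,"roll": 0},{"x": 0,"y": 0,"z": 0.002,"roll": 0},{"x": 0,"y": 0,"z": 0,"roll": 0}])

```text
time: 67.45
eef_pos: [0.4903, -0.1764, 0.126]
tool_rot: [3.138, 0.122, 0.269]
wrist_force: [-0.2, -0.1, -0.9]
gripper_width: 0.072
```

carry_out(plan=[{"x": 0,"y": 0,"z": 0.002,"roll": 0},{"x": 0,"y": 0,"z": 0.002,"roll": 0},{"x": 0,"y": 0,"z": 0,"roll": 0}])

```text
time: 67.82
eef_pos: [0.4897, -0.1766, 0.1223]
tool_rot: [3.138, 0.122, 0.269]
wrist_force: [-2.6, -0.1, 2.3]
gripper_width: 0.08
```

```bash
python3 plan.py
```

```text
t 67.83 tcp [ 0.4897 -0.1766  0.1223] tip [ 0.4812 -0.1792  0.0498] rot [3.138 0.122 0.269] yaw 15.4 w 0.08 F [-2.6 -0.1  2.3] q6 -0.72
```

carry_out(plan=[{"x": -0.0005,"y": 0,"z": 0.002,"roll": 0},{"x": -0.0005,"y": 0,"z": 0.002,"roll": 0},{"x": 0,"y": 0,"z": 0,"roll": 0}])

```text
time: 68.2
eef_pos: [0.4889, -0.1769, 0.1186]
tool_rot: [3.137, 0.121, 0.269]
wrist_force: [-1.1, 1.0, 4.8]
gripper_width: 0.075
```

carry_out(plan=[{"x": 0,"y": 0,"z": 0,"roll": 0},{"x": 0,"y": 0,"z": 0,"roll": 0},{"x": 0,"y": 0,"z": 0,"roll": 0},{"x": 0,"y": 0,"z": 0,"roll": 0}], gripper=0.85)

```text
time: 68.7
eef_pos: [0.4885, -0.177, 0.1182]
tool_rot: [3.138, 0.122, 0.269]
wrist_force: [-0.2, 0.3, -0.5]
gripper_width: 0.149
```

carry_out(plan=[{"x": 0,"y": 0,"z": 0,"roll": 0},{"x": 0,"y": 0,"z": 0,"roll": 0},{"x": 0,"y": 0,"z": 0,"roll": 0},{"x": -0.006,"y": 0,"z": -0.05,"roll": 0},{"x": -0.006,"y": 0,"z": -0.05,"roll": 0},{"x": 0,"y": -0.02,"z": -0.02,"roll": 0},{"x": 0,"y": 0.02,"z": 0,"roll": 0},{"x": 0,"y": 0.02,"z": 0,"roll": 0},{"x": 0,"y": 0,"z": 0,"roll": 0}], gripper=0.5)

```text
time: 69.82
eef_pos: [0.4963, -0.1971, 0.2378]
tool_rot: [3.138, 0.123, 0.267]
wrist_force: [0.5, 0.5, -0.2]
gripper_width: 0.499
```

```bash
python3 plan.py; python3 - <<'E'
from lid import *
im=shot("wrist","w14.png"); s=shot("scene","s14.png"); cam.cache_clear()
for z in (.016,):
    r=lidfit(im,np.array([.539,-.162]),zs=z,yaw0=.27,thr=300); print(z,r.fun,r.x)
cv2.imwrite("pics/f14.png",np.hstack([cv2.resize(s[190:310,180:320,::-1],(560,480),interpolation=cv2.INTER_CUBIC)[:, :400],cv2.resize(im[80:320,300:500+40,::-1],(400,480))[:, :400]]))
E
```

```text
t 69.83 tcp [ 0.4963 -0.1971  0.2378] tip [ 0.4877 -0.1996  0.1654] rot [3.138 0.123 0.267] yaw 15.3 w 0.499 F [ 0.5  0.5 -0.2] q6 -0.77
0.016 1.8231834173202515 [ 0.53919017 -0.16171452  0.23161073]
```

View pics/f14.png

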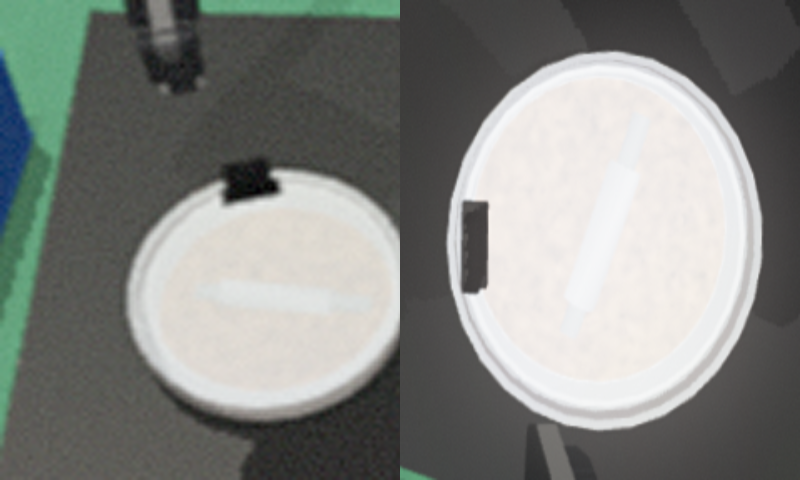

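```bash
python3 - <<'E'
from h import *
for f in("scene0","s14"):
    im=cv2.imread(f"pics/{f}.png").astype(int)[225:305,200:300].sum(2); m=(im>420).astype(np.uint8)
    n,l,st,ce=cv2.connectedComponentsWithStats(m); i=1+st[1:,4].argmax(); k=max(cv2.findContours((l==i).astype(np.uint8),0,1)[0],key=len)
    print(f,st[i],ce[i],cv2.fitEllipse(cv2.convexHull(k)))
    d=(im<110); ys,xs=np.nonzero(d[:20,30:60]); print("tab dark",xs.mean()+30,ys.mean(),len(xs))
shot("top","t15.png")
for i in range(1,6): print(i,[(np.round(t["location"]).tolist(),round(t["conf"],2)) for t in spot_in("top","flash%d_mid"%i)])
print("iron",[(np.round(at("top",t["location"],.012),3),round(t["conf"],2)) for t in spot_in("top","iron_head")][:1])
E
```

```text
scene0 [  13    8   70   61 3269] [47.66809422 38.14408076] ((47.49847412109375, 37.48680877685547), (60.173526763916016, 70.72151947021484), 77.25508880615234)
tab dark 41.88709677419355 10.838709677419354 62
s14 [  12    7   71   62 3300] [46.97727273 38.33666667] ((46.85776138305664, 37.611663818359375), (60.80856704711914, 70.7204360961914), 78.22974395751953)
tab dark 41.69662921348315 9.48314606741573 89
1 [([524.0, 278.0], 0.74), ([127.0, 241.0], 0.17)]
2 []
3 []
4 [([240.0, 242.0], 0.54)]
5 [([517.0, 290.0], 0.49)]
iron [(array([0.551, 0.173, 0.012]), 0.76)]
```

```bash
python3 plan.py .4794,-.1782,.11 .4794,-.1782,.068
```

```text
t 70.28 tcp [ 0.4962 -0.1947  0.239 ] tip [ 0.4878 -0.1974  0.1665] rot [3.138 0.122 0.269] yaw 15.4 w 0.498 F [-0.3 -0.5  0. ] q6 -0.77
.4794,-.1782,.11 :  2 x [0.002, -0.0105, 0.0282] q6 -0.61
.4794,-.1782,.068 :  1 x [0.0051, -0.0002, 0.0417] q6 -0.61
```

carry_out(plan=[{"x": 0.002,"y": -0.0105,"z": 0.0282,"roll": 0},{"x": 0.002,"y": -0.0105,"z": 0.0282,"roll": 0},{"x": 0,"y": 0,"z": 0,"roll": 0},{"x": 0,"y": 0,"z": 0,"roll": 0},{"x": 0,"y": 0,"z": 0,"roll": 0},{"x": 0.0025,"y": 0,"z": 0.02,"roll": 0},{"x": 0.0024,"y": 0,"z": 0.02,"roll": 0},{"x": 0,"y": 0,"z": 0,"roll": 0}], gripper=1)

```text
time: 71.28
eef_pos: [0.4877, -0.176, 0.1418]
tool_rot: [3.139, 0.123, 0.269]
wrist_force: [-0.1, -0.7, 0.2]
gripper_width: 0.001
```

carry_out(plan=[{"x": 0.0002,"y": 0,"z": 0.002,"roll": 0},{"x": 0,"y": 0,"z": 0,"roll": 0}])

```text
time: 71.53
eef_pos: [0.4884, -0.1763, 0.141]
tool_rot: [3.137, 0.121, 0.269]
wrist_force: [0.6, -0.8, 0.4]
gripper_width: -0.002
```

carry_out(plan=[{"x": 0.0002,"y": 0,"z": 0.002,"roll": 0},{"x": 0,"y": 0,"z": 0,"roll": 0}])

```text
time: 71.78
eef_pos: [0.4879, -0.176, 0.1383]
tool_rot: [3.138, 0.122, 0.269]
wrist_force: [0.0, 0.5, -0.9]
gripper_width: 0.002
```

carry_out(plan=[{"x": 0.0002,"y": 0,"z": 0.002,"roll": 0},{"x": 0,"y": 0,"z": 0,"roll": 0}])

```text
time: 72.03
eef_pos: [0.4878, -0.176, 0.1359]
tool_rot: [3.138, 0.122, 0.269]
wrist_force: [1.0, -0.4, 1.0]
gripper_width: -0.0
```

carry_out(plan=[{"x": 0.0002,"y": 0,"z": 0.002,"roll": 0},{"x": 0,"y": 0,"z": 0,"roll": 0}])

```text
time: 72.28
eef_pos: [0.4877, -0.176, 0.1339]
tool_rot: [3.138, 0.122, 0.269]
wrist_force: [0.2, 0.8, 0.5]
gripper_width: -0.0
```

carry_out(plan=[{"x": 0.0001,"y": 0,"z": 0.001,"roll": 0},{"x": 0,"y": 0,"z": 0,"roll": 0}])

```text
time: 72.53
eef_pos: [0.4878, -0.176, 0.133]
tool_rot: [3.138, 0.122, 0.269]
wrist_force: [-0.6, 0.3, 0.2]
gripper_width: -0.004
```

carry_out(plan=[{"x": 0.0001,"y": 0,"z": 0.001,"roll": 0},{"x": 0,"y": 0,"z": 0,"roll": 0}])

```text
time: 72.78
eef_pos: [0.4878, -0.176, 0.132]
tool_rot: [3.138, 0.122, 0.269]
wrist_force: [-0.8, 0.6, -0.3]
gripper_width: 0.001
```

carry_out(plan=[{"x": 0.0001,"y": 0,"z": 0.001,"roll": 0},{"x": 0,"y": 0,"z": 0,"roll": 0}])

```text
time: 73.03
eef_pos: [0.4877, -0.176, 0.131]
tool_rot: [3.138, 0.122, 0.269]
wrist_force: [-0.7, -0.0, -0.2]
gripper_width: 0.0
```

carry_out(plan=[{"x": 0.0001,"y": 0,"z": 0.001,"roll": 0},{"x": 0,"y": 0,"z": 0,"roll": 0}])

```text
time: 73.28
eef_pos: [0.4877, -0.176, 0.13]
tool_rot: [3.138, 0.122, 0.269]
wrist_force: [0.8, 0.1, 0.1]
gripper_width: 0.002
```

carry_out(plan=[{"x": 0.0001,"y": 0,"z": 0.001,"roll": 0},{"x": 0,"y": 0,"z": 0,"roll": 0}])

```text
time: 73.53
eef_pos: [0.4877, -0.1761, 0.129]
tool_rot: [3.138, 0.122, 0.269]
wrist_force: [-1.0, -0.5, -0.5]
gripper_width: 0.001
```

carry_out(plan=[{"x": 0.0001,"y": 0,"z": 0.001,"roll": 0},{"x": 0,"y": 0,"z": 0,"roll": 0}])

```text
time: 73.78
eef_pos: [0.4878, -0.1761, 0.1286]
tool_rot: [3.137, 0.122, 0.269]
wrist_force: [-0.8, 0.4, 3.8]
gripper_width: 0.001
```

carry_out(plan=[{"x": -0.0012,"y": 0,"z": -0.01,"roll": 0},{"x": -0.005,"y": 0,"z": -0.04,"roll": 0},{"x": -0.006,"y": 0,"z": -0.05,"roll": 0},{"x": -0.006,"y": 0,"z": -0.05,"roll": 0},{"x": -0.04,"y": 0,"z": 0,"roll": 0},{"x": -0.04,"y": 0,"z": 0,"roll": 0},{"x": 0,"y": 0,"z": 0,"roll": 0},{"x": 0,"y": 0,"z": 0,"roll": 0}])

```text
time: 74.78
eef_pos: [0.4116, -0.1967, 0.2894]
tool_rot: [3.137, 0.121, 0.268]
wrist_force: [-0.4, -0.4, 0.4]
gripper_width: -0.0
```

```bash
python3 - <<'E'
from lid import *
im=shot("wrist","w16.png"); cam.cache_clear(); tp=shot("top","t16.png")
r=lidfit(im,np.array([.539,-.162]),yaw0=.27,thr=300); print("lid",r.fun,r.x)
for i in range(1,6): print(i,[(np.round(at("top",t["location"],.012)[:2],3).tolist(),round(t["conf"],2)) for t in spot_in("top","flash%d_mid"%i)])
# bright-ish grey things on the dark mat, top view
g=tp[160:352,185:470].astype(int).sum(2); m=(g>260).astype(np.uint8); n,l,st,ce=cv2.connectedComponentsWithStats(m)
print([(np.round(c+[185,160]).tolist(),int(s[4])) for c,s in zip(ce[1:],st[1:]) if s[4]>40])
print(state()["time"],state()["eef_pos"])
E
```

```text
lid 1.8747364282608032 [ 0.53968567 -0.16364976  0.23186381]
1 []
2 []
3 [([0.548, 0.175], 0.22)]
4 [([0.558, -0.468], 0.58), ([0.537, -0.172], 0.16)]
5 [([0.566, -0.445], 0.52)]
[([333.0, 243.0], 36300), ([337.0, 272.0], 1124), ([465.0, 343.0], 177)]
75.125 [ 0.41154557 -0.19640463  0.28857908]
```

```bash
python3 -c "
from rig import *
print(finish_job())"
```

```text
the job is handed in; nothing more can be done
None
```

I finished the task and handed it in at about 75 s of the 210 s allowed; `finish_job` gives no verdict.

**What I did**
- All five pieces of flash went from the mat into the scrap bin before I touched the lid for good.
- **Lid opening:** I gripped the tab and raised its edge, with the opposite edge still on the dish. Then I lifted it about 14 mm to clear the rim, carried it low, and set it rim-down on the mat beside the dish.
- **Gauge:** It went from the crate to the middle of the dish, flat.
- **Lid closing:** I put the lid back, opposite edge first.

**Last checks**
- **Flash:** The detector found none on the mat. I had earlier seen the pieces in the bin. My own brightness check of the mat at the end was not usable.
- **Gauge:** It measured about 1 mm from the dish centre and shows centred through the lid.
- **Lid centring:** The lid centre fits at (0.539 to 0.540, -0.162 to -0.164), against a dish centre of about (0.539, -0.162).
- **Lid seating:** A light press of about 4 N on the tab met it at 56 mm, which is the seated height.
- **Club head and dish:** They read within a few millimetres of where they started.

**What went wrong or disagreed**
- **First lift:** My first try with a loosened grip slipped, and the lid settled back on the dish after a few millimetres.
- **Tool tilt:** The last joint stopped at its range limit early on, which left the tool leaning about 3°. I later rolled against that limit on purpose to reach about 7°, because the moves have no tilt command and the lid needed it.
- **Set-down on the mat:** The tab edge probably dropped up to about 17 mm when I released it.
- **Lid yaw:** The estimates differed by about 2°.

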